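# Roll the edge trim down on a hand-turned turntable

## Task

Take the pressing roller from its rack, set the turntable turning (a push on one of its bars with the roller will do), and then hold the roller in one place on top of the turning shell's uneven rim so that its wheel rolls the rubber trim down with about 5 N, without a break, never under 1.5 N or over 10 N, for six seconds while the table coasts at 5 to 22 turns a minute, either way round. Never squash the trim with 15 N or more and never let the table go faster than 25 turns a minute. Then hang the roller back in its rack, upright and released, and leave everything else on the bench where it is; the table may run down by itself.

Things in the scene. Friction and masses are not known exactly. Their poses are not given: they have to be found in the camera images.
- turntable: Hand-turned finishing turntable. Round grey iron foot 260 mm across, screwed to the bench, bearing a heavy steel disc, 360 mm across, 34 to 58 mm above the bench. Origin on the bench at the turning axis, z up. On the disc a copper shell like a shallow bowl, rim up, with rubber trim on the rim. Three round bars stick out of the disc.
- platter (a joint): Turning angle (rad) of disc, bars, shell and trim together about the vertical axis, relative to the turntable foot, growing anticlockwise from above; no stops. Moment of inertia about 0.31 kg m2 (nominal; the disc's mass varies by up to a quarter). Bearing friction about 0.005 N m; the roller pressed on with 5 N adds a drag of some 0.05 N m. Once pushed it coasts for many seconds.
- bars_mid (a point): Point on the turning axis at the height of the bars, 46 mm above the bench. The three round steel bars are 16 mm thick, level, 120 degrees apart, and stick out of the disc from radius 180 mm to a black ball (24 mm across) at radius 240 mm; at joint angle 0 the first points along the turntable's x axis. Pushed sideways, they start the table.
- trim: Rubber trim on the rim: a round bead 12 mm thick on a circle of radius 160 mm. Origin on the turning axis at bench height; x axis towards the first bar, turning with the disc. The rim is saddle-shaped: the bead's top is 135 mm + 6 mm x cos(2a) above the bench, a being the angle from this x axis. It is the highest part that turns. Pressing slows the table where it climbs, drives it where it falls.
- roller: Hand pressing roller, upright, 0.34 kg, 188 mm tall. Origin at the lowest point of its wheel (spring relaxed), z up along the handle. From below: wheel in a sprung fork; round steel collar 72 mm across from 80 to 88 mm; dark wooden handle 26 mm square from 88 to 188 mm, gripped at about 140 mm.
- wheel: White wheel of the roller, 50 mm across, 26 mm wide, free on an axle along the roller's x (it rolls along the roller's y), in a steel fork 36 mm wide along x. Origin at its centre, 25 mm above its lowest point. The fork slides up towards the collar by at most 14 mm against a spring of 1000 N/m: the wheel presses with 1 N at first touch plus 1 N for each mm it is pushed in.
- rack: Small pale wooden rack, fixed to the bench, 110 x 120 mm and 100 mm high (top face). Origin under its middle on the bench. A hole of 46 mm (along its x) by 60 mm (along its y) goes through the top in the middle; the roller hangs in it upright, its axes along the rack's, its collar resting on the top face, so that its lowest point is 20 mm above the bench.
- bench_block: Steel bench block on a wooden base, 100 mm square, 65 mm high; not to be moved. Origin under its middle.
- hammer: Hammer with a yellow handle, lying on the bench; not to be moved.
- screwdriver: Screwdriver lying on the bench; not to be moved.
- brush: Brush lying on the bench; not to be moved.
- jar: Jar, 64 mm across, 75 mm tall; not to be moved. Origin under its middle.
- can: Can, 66 mm across, 100 mm tall; not to be moved. Origin under its middle.
- disc_stack: Two polishing discs stacked, 76 mm across, 32 mm high; not to be moved. Origin under its middle.
Mind the look-alikes: they are no part of the job. Leave any purple look-alike of the rack alone.

How it is judged (in metres and radians):
On the way, in this order (a step that is already met when the one before it is completed fails the run):
1. the roller is lifted out of its rack (height (world z) of roller above 0.1 m), for 0.1 s.
2. for six seconds without a break: wheel on the trim with 1.5 to 10 N, the table turning at 0.5 to 2.4 rad/s either way, the roller held in one place (moving slower than 0.06 m/s) (contact force between wheel and trim between 1.5 and 10 N and (velocity of joint platter between 0.5 and 2.4 rad/s or velocity of joint platter between -2.4 and -0.5 rad/s) and linear speed of roller below 0.06 m/s), for 6 s.
At the end, for the whole second after the job is handed in: The roller hangs upright (within 0.1 rad) and still in the rack's hole by its collar, its lowest point 12 to 28 mm above the bench and within 12 mm of the rack's middle, released (horizontal distance between roller and rack below 0.012 m and height (world z) of roller between 0.012 and 0.028 m and angle between roller's own z axis and vertical below 0.1 rad and linear speed of roller below 0.02 m/s and contact force between roller and rack above 1 N); the robot touches nothing.
It fails at once if the wheel presses the trim with more than 15 N (contact force between wheel and trim above 15 N).
It fails at once if the table turns faster than 2.8 rad/s (velocity of joint platter above 2.8 rad/s or velocity of joint platter below -2.8 rad/s).
It fails at once if the roller falls over (angle between roller's own z axis and vertical above 0.6 rad).
It fails at once if another thing on the bench is moved by more than 25 mm (distance of any of bench_block, hammer, screwdriver, brush, jar, can, disc_stack from where it was at the start of the episode above 0.025 m).
It also fails if it takes over 67 s, if anything falls off the work surface, if the arm or the gripper's body presses on something with over 40 N, if the wrist force passes 120 N, or if a joint passes its speed limit or range.

## Robot

A 6-joint arm with a two-finger parallel gripper is mounted at the origin on the work surface. World frame = base frame: x ahead of the robot, y to its left, z up, the work surface at z = 0. Lengths are in mm, angles in rad, forces in N, time in s.
With the tool pointing down it reaches from about 350 to 975 mm from the base axis. Payload 7.1 kg.
Tool frame: the origin (TCP) lies at the very end of the fingers, on their centre line; the grasp point (between the pads) lies 19 mm behind it; z points along the fingers, y is the line along which they close (so a half turn about z gives the same grasp; the last joint's range is limited). The gripper opens to 88 mm and grips with 3 to 60 N. Pads are 20 mm wide; open, the fingers measure 115 mm over their backs; the gripper's body (75 mm by 178 mm) begins 61 mm behind the grasp point.
Start: joints at [-1.157, 0.423, 1.63, -0, 1.089, -0.019], TCP at [262.149, -567.347, 222.675] pointing down, gripper open.
Joint ranges: [-3, 3], [-0.9, 2.11], [0.09, 2.58], [-1.31, 4.45], [0.11, 2.69], [-2.54, 2.54]. Speed limits (rad/s): [2.39, 2.39, 3.01, 3.14, 3.14, 3.14].

## Interface

Orientations are given as a rotation vector (axis times angle).
In Python, from workcell import ctrl, optics gives the robot as it stands.
- The arm moves only by the shell command python3 -m jog 'ROWS'. ROWS is JSON, a list of rows, each a list of 7 numbers: the shift along the tool's x, y, z in units of 40 mm (1.0 is 40 mm), then the turn, a rotation vector about the tool's x, y, z in units of 6 degrees (1.0 is 6 degrees), then the opening, from 0 (shut) to 1 (fully open). A call has 1 to 20 rows; each row shifts and turns the commanded pose from where the row before left it, along the tool's axes as they then stand; what a row does not reach is not made up. A row lasts 1/10 s, in which the tool goes at most 50 mm and 8.59 degrees, less where a joint would pass 70% of its speed; a pose out of reach is approached as far as the arm can. A call is refused whole if a number of a shift passes 1 or a number of a turn 1, either way. A call with a gripper value outside its range is refused whole. The fingers move at their own pace and stop on an object; the grip force is fixed at half the most. Time passes only in rows, so rows that do not move let the fingers close. It gives the time, the measured TCP pose, the force, the opening and the grip force at its end, in the units of the state.
- ctrl.get_obs(): the state, without advancing time (a new reading comes with each control period).
- optics.get_image(name): name is "scene" or "top"; returns the picture (400x640x3 uint8, red, green, blue); there is no depth.
- optics.camera_model(name): a dict with "fov_y" (degrees; the focal length in pixels is half the picture's height over the tangent of half this angle, whatever the lens; pixels are square), "cx", "cy" (the principal point, pixels), "view" (4x4, takes a point from world to camera coordinates). Camera axes: x right, y up, looking along -z (the intrinsics and any distortion apply to the point x, -y, -z); pixel columns grow to the right and rows downward; lengths in mm; the calibration is good to about 2 mm. A picture is of the moment at which its call begins. camera_model takes no time and is no camera call.
- ctrl.close_job(): hands the job in; it is judged then, once.
Trained networks look in the newest picture that a camera, given by its name, has taken for a name from the list of things; names that differ only in an ending like _2 or _b are one class to them, and where a whole thing is asked for, a point or a joint stands for the part that bears it (a point fixed in the world has none). Each returns a list of dicts, best first, with "conf" (0 to 1); they miss things now and then, are a little off and sometimes report something else, mostly with a low value. They report only what shows in the picture. A call takes as long as a camera call. They do not tell look-alikes from the thing itself.
- optics.masks_of(target, camera): "pixels" (400x640 bool, what is visible of it) and "extent" ([centre column, centre row, width, height] in pixels, round what is visible of it).
The state is a dict: "t": time; "qpos": joint angles; "qvel": joint speeds; "joint_torque": joint torques, N m; "ee_pos": TCP position; "orientation": TCP orientation; "ft_force": force on the tool from outside, world axes, zero at the start; "moment": the same for the moment, N m; "width": finger opening in mm; "grasp_force": force on a finger pad.
Only numpy, scipy, OpenCV 4.12 (cv2) and the standard library are available. Lean on these libraries where they do the work, as an engineer would, in place of code of your own. Each camera call takes 0.05 s, during which the arm holds its last target. There are 200 camera calls.

## Working session

There is one attempt and no reset: what is moved stays moved. The work goes in short steps, Python scripts to look and compute and a shell command to move; the robot and the scene stay as the last step left them, time stands still between calls to the robot, and variables do not carry over. Pictures are saved under pics/ and viewed, at most 10 in all, crops included, and the job is handed in when it is done.

```bash
mkdir -p pics
cat > h.py <<'E'
import numpy as np, cv2
from workcell import ctrl, optics
def snap(c,fn):
    im=optics.get_image(c); cv2.imwrite('pics/'+fn,im[:,:,::-1]); return im
def K(c):
    m=optics.camera_model(c); f=200/np.tan(np.radians(m['fov_y'])/2); return m,f,np.array(m['view'])
def ray(c,u,v,z):
    m,f,V=K(c); d=np.array([(u-m['cx'])/f,-(v-m['cy'])/f,-1.]); R=V[:3,:3]; o=-R.T@V[:3,3]; w=R.T@d
    return (o+w*(z-o[2])/w[2]).round(1)
def proj(c,p):
    m,f,V=K(c); q=V[:3,:3]@np.array(p,float)+V[:3,3]; return (m['cx']+f*q[0]/-q[2], m['cy']-f*q[1]/-q[2])
E
python3 - <<'E'
from h import *
for c in ('scene','top'):
    snap(c,c+'1.png'); m,f,V=K(c); print(c,m,(-V[:3,:3].T@V[:3,3]).round())
    for t in ('roller','rack','turntable','trim','wheel','bench_block','can','jar','disc_stack','hammer'):
        print(t,[(round(d['conf'],2),[round(x) for x in d['extent']]) for d in optics.masks_of(t,c)])
print(ctrl.get_obs())
E
```

```text
scene {'fov_y': 56.20648305567153, 'cx': 320.3164306592158, 'cy': 198.71933502844573, 'view': array([[-5.02894254e-01,  8.64324186e-01, -6.40857766e-03,
         2.40763891e+02],
       [-7.23818201e-01, -4.17067332e-01,  5.49674497e-01,
         3.02265308e+02],
       [ 4.72424154e-01,  2.81066792e-01,  8.35354342e-01,
        -1.51580105e+03],
       [ 0.00000000e+00,  0.00000000e+00,  0.00000000e+00,
         1.00000000e+00]])} [1056.  344. 1102.]
roller [(0.8, [432, 229, 29, 30])]
rack [(0.72, [454, 203, 51, 54]), (0.58, [428, 243, 53, 54])]
turntable [(0.69, [281, 254, 139, 133])]
trim [(0.75, [289, 241, 113, 105]), (0.55, [433, 228, 30, 35])]
wheel []
bench_block [(0.67, [239, 156, 35, 32])]
can [(0.94, [199, 141, 23, 27])]
jar [(0.77, [301, 163, 22, 22])]
disc_stack [(0.6, [460, 293, 24, 22]), (0.18, [409, 315, 46, 53])]
hammer [(0.59, [188, 198, 29, 66])]
top {'fov_y': 45.19659821095703, 'cx': 319.2084428831808, 'cy': 197.34734470287432, 'view': array([[ 2.05110943e-02, -9.99760025e-01, -7.69330933e-03,
        -1.04938137e+01],
       [ 9.91100305e-01,  1.93199197e-02,  1.3
[... 710 characters left out ...]
.31, [365, 239, 15, 19])]
{'t': 1.1, 'qpos': array([-1.15698566e+00,  4.23071282e-01,  1.62989554e+00,  3.42417658e-05,
        1.08861829e+00, -1.89879394e-02]), 'qvel': array([-0.00067967,  0.00120645,  0.00235168, -0.00110138,  0.00204776,
       -0.00098426]), 'joint_torque': array([-1.10291603e-03, -5.44586098e+01, -2.74049950e+01,  6.44347002e-02,
        1.68161845e-02, -2.60368785e-05]), 'ee_pos': array([ 262.1652416 , -567.33928587,  222.69476312]), 'orientation': array([3.06832492e+00, 6.74520206e-01, 4.90529784e-05]), 'ft_force': array([-0.10855263, -0.55491472, -0.75692911]), 'moment': array([-0.00338582, -0.05685298,  0.00717347]), 'grasp_force': 0.0, 'width': 87.95635797683944}
```

View pics/top1.png

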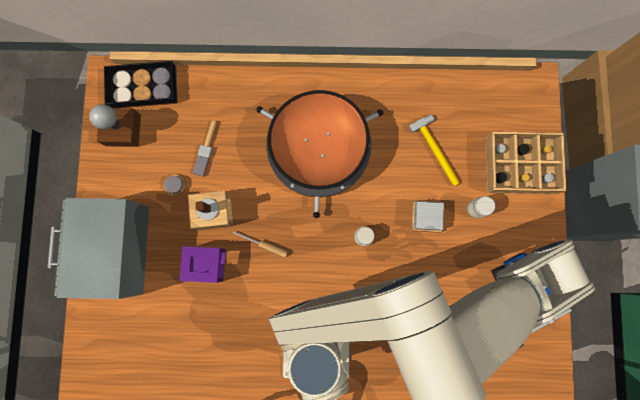

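View pics/scene1.png

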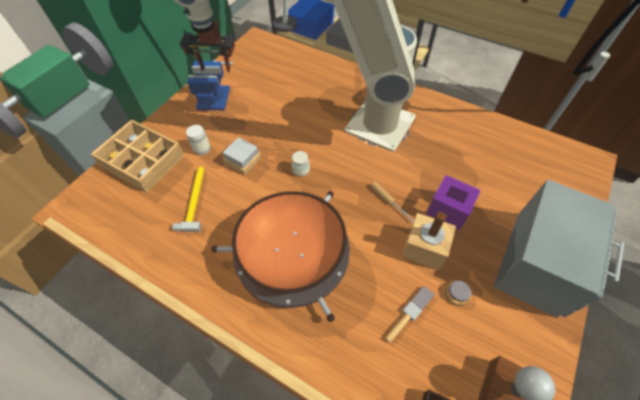

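Top view: the roller stands in the pale rack at about (210,208). The turntable is at (319,140), with its balls near (260,110), (381,113) and (317,214). Three things could be taken for the rack:
- the pale rack at (210,209), which matches the description and has the dark handle and collar in it;
- the purple rack at (203,265), which is the look-alike;
- the disc stack at (173,184).

I choose the pale one and will check it in a close crop.

Run:
```python
from h import *
a=cv2.imread('pics/top1.png'); b=cv2.imread('pics/scene1.png')
def cr(im,u,v,w,h,W,H): return cv2.resize(im[v:v+h,u:u+w],(W,H),interpolation=cv2.INTER_CUBIC)
top=np.hstack([cr(a,180,180,60,45,400,300),cr(b,395,195,70,70,400,300*1)])
bot=np.hstack([cr(a,244,90,150,130,400,300),cr(b,205,180,150,145,400,300)])
cv2.imwrite('pics/crop1.png',np.vstack([top,bot]))
```

```text
(no output)
```

View pics/crop1.png

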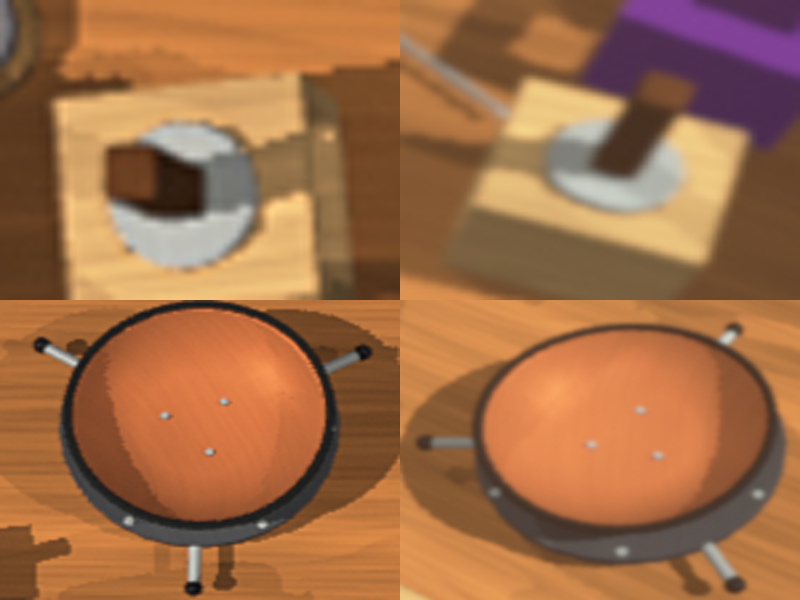

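The crop confirms it: the pale rack holds the round collar and dark handle, and the purple one beside it is the look-alike. Next I turn the pixels into positions.

Run:
```python
from h import *
from scipy.optimize import least_squares
print('rack corners scene',[ray('scene',*p,100) for p in [(416,213.2),(456.25,225.3),(448.4,256.8),(407.25,243.5)]])
print('rack corners top',[ray('top',*p,100) for p in [(188,195.3),(225.75,191.25)]])
print('handle top',ray('top',199.95,206.25,208),ray('scene',441.7,216,208),'collar',ray('top',207.3,209.25,108),ray('scene',432.6,233.5,108))
bt=[(260.1,109.5),(380.5,112.5),(316.4,214.8)]; bs=[(330.6,317.3),(214,248.6),(330.6,194.5)]
for t,s in zip(bt,bs): print('ball',ray('top',*t,46),ray('scene',*s,46))
def res(p):
    r=[]
    for i,(t,s) in enumerate(zip(bt,bs)):
        a=p[2]-i*2*np.pi/3; q=[p[0]+240*np.cos(a),p[1]+240*np.sin(a),46]
        r+=list(np.subtract(proj('top',q),t))+list(np.subtract(proj('scene',q),s))
    return r
o=least_squares(res,[690,-10,1]); print(o.x,np.degrees(o.x[2]),np.round(o.fun,1))
```

```text
rack corners scene [array([387.3, 292.5, 100. ]), array([366.4, 415.1, 100. ]), array([478.3, 430. , 100. ]), array([498.2, 310.1, 100. ])]
rack corners top [array([476.9, 427.9, 100. ]), array([492.7, 304.8, 100. ])]
handle top [429.9 358.7 208. ] [432.4 363.  208. ] collar [431.5 360.3 108. ] [434.1 362.8 108. ]
ball [788.6 210.1  46. ] [787.2 213.   46. ]
ball [ 785.4 -206.5   46. ] [ 784.4 -204.2   46. ]
ball [426.4   7.3  46. ] [426.7  10.5  46. ]
[666.25855441   5.12587354   1.03634101] 59.377965744101395 [-0.5  0.  -0.7  0.2 -0.7  0.4  0.1 -0.1 -0.1  0.  -0.6 -0.4]
```

Turntable axis is near (666,5), with bars at 59°, -61° and 179°. The rack is near (432,361), yaw about 8.5°. I approach high with the tool turned to the rack's axes.

```bash
cat >> h.py <<'E'
def need(x,y,z,th=None):
    from scipy.spatial.transform import Rotation as Ro
    o=ctrl.get_obs(); R=Ro.from_rotvec(o['orientation']).as_matrix()
    t=np.degrees(np.arctan2(R[1,0],R[0,0]))
    print('t',round(o['t'],2),'p',o['ee_pos'].round(1),'th',t.round(2),'tilt',np.degrees(np.arccos(-R[2,2])).round(2),'F',o['ft_force'].round(2),'w',round(o['width'],1),'q',o['qpos'].round(2))
    d=np.array([x,y,z])-o['ee_pos']
    print('tool units',(R.T@d/40).round(3),'turn z',None if th is None else round((t-th)/6,3))
E
python3 -m jog '[[0,0,-1,0,0,1,1],[0,0,0,0,0,1,1],[0,0,0,0,0,0.72,1],[0.667,-0.931,0,0,0,0,1],[0.667,-0.931,0,0,0,0,1],[0.667,-0.931,0,0,0,0,1],[0.667,-0.931,0,0,0,0,1],[0.667,-0.931,0,0,0,0,1],[0.667,-0.931,0,0,0,0,1],[0.667,-0.931,0,0,0,0,1],[0.667,-0.931,0,0,0,0,1],[0.667,-0.931,0,0,0,0,1],[0.116,-0.99,0,0,0,0,1],[0.116,-0.99,0,0,0,0,1],[0.116,-0.99,0,0,0,0,1],[0.116,-0.99,0,0,0,0,1],[0.116,-0.99,0,0,0,0,1],[0.116,-0.99,0,0,0,0,1],[0.116,-0.99,0,0,0,0,1],[0.116,-0.99,0,0,0,0,1]]'; python3 -c "
from h import *
need(432,361,262,8.5)"
```

```text
t: 3.1
ee_pos: [440.0, 120.0, 263.0]
orientation: [-3.133, -0.232, -0.001]
ft_force: [0.6, 0.0, -0.3]
width: 88.2
grasp_force: 0.0
t 3.1 p [440. 120. 263.] th 8.48 tilt 0.04 F [ 0.57  0.04 -0.3 ] w 88.2 q [0.24 0.12 1.95 0.   1.07 1.66]
tool units [ 0.691 -5.988  0.025] turn z -0.004
```

```bash
python3 -m jog '[[0.115,-0.998,0,0,0,0,1],[0.115,-0.998,0,0,0,0,1],[0.115,-0.998,0,0,0,0,1],[0.115,-0.998,0,0,0,0,1],[0.115,-0.998,0,0,0,0,1],[0.115,-0.998,0,0,0,0,1],[0,0,0,0,0,0,1],[0,0,1,0,0,0,1],[0,0,1,0,0,0,1],[0,0,1,0,0,0,1],[0,0,0,0,0,0,1]]'; python3 -c "
from h import *
need(432,361,141,8.5)
snap('top','t2.png');snap('scene','s2.png')
a=cv2.imread('pics/top1.png')[185:235,175:245];a=cv2.imread('pics/t2.png')[185:235,170:250];b=cv2.imread('pics/s2.png')[190:270,395:475]
cv2.imwrite('pics/c2.png',np.hstack([cv2.resize(a,(400,400)),cv2.resize(b,(400,400))]))"
```

```text
t: 4.2
ee_pos: [429.2, 356.2, 138.1]
orientation: [3.127, 0.231, -0.013]
ft_force: [-0.5, -0.5, -0.6]
width: 87.7
grasp_force: 0.0
t 4.2 p [429.2 356.2 138.1] th 8.46 tilt 0.57 F [-0.54 -0.45 -0.63] w 87.7 q [ 0.67  0.44  1.83 -0.    0.88  2.09]
tool units [ 0.086 -0.108 -0.074] turn z -0.007
```

View pics/c2.png

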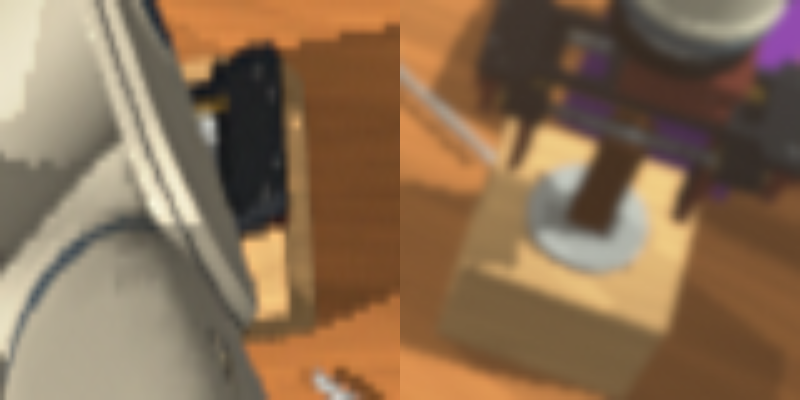

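The fingers straddle the handle in the pale rack: the handle is at about (605,185) in the right half of the crop, with a finger on each side. I let the arm settle, then close.

```bash
python3 -c "
from h import *
need(432.5,361,141,8.5)"; python3 -m jog '[[0,0,0,0,0,0,0.5],[0,0,0,0,0,0,0.5]]';python3 -c "
from h import *
need(432.5,361,141,8.5)"
```

```text
t 4.3 p [432.3 358.8 143. ] th 8.45 tilt 0.07 F [0.33 0.34 1.25] w 88.1 q [ 0.67  0.44  1.83 -0.    0.88  2.09]
tool units [ 0.013 -0.054  0.049] turn z -0.008
t: 4.5
ee_pos: [433.5, 360.1, 145.0]
orientation: [-3.131, -0.232, -0.005]
ft_force: [0.9, 0.7, -0.4]
width: 74.9
grasp_force: 0.0
t 4.5 p [433.5 360.1 145. ] th 8.47 tilt 0.22 F [ 0.86  0.7  -0.44] w 74.9 q [ 0.67  0.44  1.83 -0.    0.88  2.1 ]
tool units [-0.022 -0.025  0.1  ] turn z -0.005
```

```bash
python3 -m jog '[[-0.02,-0.02,0.06,0,0,0,0],[0,0,0,0,0,0,0],[0,0,0,0,0,0,0],[0,0,0,0,0,0,0],[0,0,0,0,0,0,0],[0,0,0,0,0,0,0],[0,0,0,0,0,0,0],[0,0,0,0,0,0,0]]';python3 -c "
from h import *
need(432.5,361,141,8.5)"
```

```text
t: 5.3
ee_pos: [431.3, 360.3, 140.3]
orientation: [-3.133, -0.232, -0.0]
ft_force: [-0.8, 1.6, 0.4]
width: 26.6
grasp_force: 29.5
t 5.3 p [431.3 360.3 140.3] th 8.48 tilt 0.02 F [-0.83  1.56  0.39] w 26.6 q [0.67 0.44 1.83 0.   0.87 2.1 ]
tool units [ 0.032 -0.014 -0.017] turn z -0.003
```

Gripped: opening 26.6 mm, 29.5 N on the pads. I lift it clear of the rack, then turn to the push orientation.

```bash
python3 -m jog '[[0,0,-0.4,0,0,0,0],[0,0,-0.8,0,0,0,0],[0,0,-0.8,0,0,0,0],[0,0,-0.8,0,0,0,0],[0,0,-0.8,0,0,0,0],[0,0,0,0,0,-1,0],[0,0,0,0,0,-1,0],[0,0,0,0,0,-0.75,0],[0,0,0,0,0,0,0]]';python3 - <<'E'
from h import *
need(461.5,79.8,284,25)
C=np.array([666.3,5.1]); r=218; psi=-.35; th=np.radians(25); p=lambda s:C-r*np.array([np.cos(s),np.sin(s)])
for d in [.04,.07,.10,.13,.155,.175,.19,.205,.215,.22]:
    e=p(psi+d)-p(psi); psi+=d
    print(d,(e/1).round(1),'tool',((e[0]*np.cos(th)+e[1]*np.sin(th))/40).round(3),((e[0]*np.sin(th)-e[1]*np.cos(th))/40).round(3))
print(p(psi))
snap('scene','s3.png');b=cv2.imread('pics/s3.png')[100:280,340:520]
cv2.imwrite('pics/c3.png',cv2.resize(b,(600,600)))
E
```

```text
t: 6.2
ee_pos: [430.9, 359.4, 283.6]
orientation: [3.066, 0.68, -0.002]
ft_force: [-0.1, 0.1, -3.6]
width: 26.9
grasp_force: 29.5
t 6.2 p [430.9 359.4 283.6] th 25.01 tilt 0.1 F [-0.05  0.14 -3.61] w 26.9 q [ 0.67  0.26  1.71 -0.    1.17  1.81]
tool units [-2.262e+00  6.659e+00 -2.000e-03] turn z 0.002
0.04 [-2.8 -8.2] tool -0.151 0.157
0.07 [ -4.1 -14.7] tool -0.249 0.289
0.1 [ -4.1 -21.4] tool -0.319 0.441
0.13 [ -2.1 -28.2] tool -0.346 0.617
0.155 [  2.3 -33.7] tool -0.304 0.787
0.175 [  8.8 -37.1] tool -0.193 0.933
0.19 [ 16.7 -37.8] tool -0.022 1.034
0.205 [ 25.6 -36.5] tool 0.195 1.098
0.215 [ 34.3 -31.8] tool 0.44 1.083
0.22 [ 41.3 -24.2] tool 0.679 0.985
[ 577.24973789 -193.88253898]
```

View pics/c3.png

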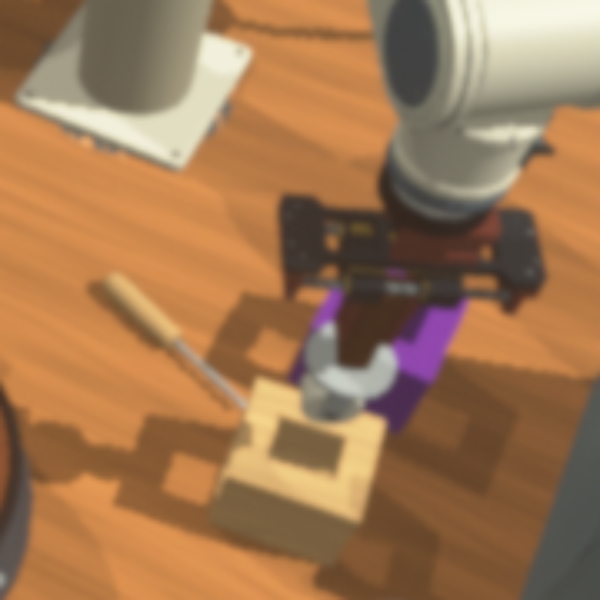

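The roller hangs free in the gripper; the fork plate faces world x, so the axle is along x. The rack hole is empty at about (305,447) in the crop, with the long side along y. I move to the push start.

```bash
python3 -m jog '[[-0.323,0.951,0,0,0,0,0],[-0.323,0.951,0,0,0,0,0],[-0.323,0.951,0,0,0,0,0],[-0.323,0.951,0,0,0,0,0],[-0.323,0.951,0,0,0,0,0],[-0.323,0.951,0,0,0,0,0],[-0.323,0.951,0,0,0,0,0],[0,0,0,0,0,1,0],[0,0,0,0,0,0.67,0],[0,0,0.9,0,0,0,0],[0,0,0.9,0,0,0,0],[0,0,0.9,0,0,0,0],[0,0,0.87,0,0,0,0],[0,0,0,0,0,0,0]]';python3 - <<'E'
from h import *
need(461.5,79.8,141,15)
C=np.array([666.3,5.1]); r=218; psi=-.35; th=np.radians(15); p=lambda s:C-r*np.array([np.cos(s),np.sin(s)])
for d in [.05,.09,.12,.145,.165,.18,.19,.205,.215,.22]:
    e=p(psi+d)-p(psi); psi+=d
    print(d,(e/1).round(1),'tool',((e[0]*np.cos(th)+e[1]*np.sin(th))/40).round(3),((e[0]*np.sin(th)-e[1]*np.cos(th))/40).round(3))
print(p(psi),psi)
E
```

```text
t: 7.65
ee_pos: [458.3, 79.8, 137.7]
orientation: [3.115, 0.406, -0.014]
ft_force: [-1.0, 0.2, -2.7]
width: 25.6
grasp_force: 30.0
t 7.65 p [458.3  79.8 137.7] th 14.85 tilt 0.52 F [-0.99  0.17 -2.67] w 25.6 q [ 0.15  0.33  2.03 -0.    0.79  1.46]
tool units [ 0.077  0.022 -0.083] turn z -0.025
0.05 [ -3.5 -10.3] tool -0.151 0.227
0.09 [ -4.9 -19. ] tool -0.242 0.426
0.12 [ -3.9 -25.9] tool -0.262 0.599
0.145 [ -0.6 -31.6] tool -0.218 0.759
0.165 [  4.9 -35.6] tool -0.111 0.891
0.18 [ 12.  -37.3] tool 0.047 0.979
0.19 [ 19.6 -36.4] tool 0.239 1.006
0.205 [ 28.5 -34.3] tool 0.466 1.013
0.215 [ 36.7 -29. ] tool 0.699 0.938
0.22 [ 43.1 -20.9] tool 0.905 0.782
[ 593.43617549 -200.36255882] 1.23
```

```bash
python3 -m jog '[[-0.15,0.23,0,0,0,0,0],[-0.24,0.43,0,0,0,0,0],[-0.26,0.6,0,0,0,0,0],[-0.22,0.76,0,0,0,0,0],[-0.11,0.89,0,0,0,0,0],[0.05,0.98,0,0,0,0,0],[0.24,1,0,0,0,0,0],[0.47,1,0,0,0,0,0],[0.7,0.94,0,0,0,0,0],[0.9,0.78,0,0,0,0,0],[0.16,0.47,0,0,0,0,0],[0,0.1,-0.9,0,0,0,0],[0,0,-1,0,0,0,0],[0,0,-1,0,0,0,0],[0,0,-0.9,0,0,0,0],[0,0,0,0,0,0,0]]';python3 - <<'E'
from h import *
need(506.3,5.1,290,0)
for i in range(4):
    t=ctrl.get_obs()['t']; snap('top',f'tt{i}.png'); print(t); 
a=[cv2.imread(f'pics/tt{i}.png')[70:240,230:430] for i in (0,1,2,3)]
a=[cv2.resize(x,(400,300)) for x in a]
cv2.imwrite('pics/c4.png',np.vstack([np.hstack(a[:2]),np.hstack(a[2:])]))
E
```

```text
t: 9.25
ee_pos: [608.5, -221.7, 302.6]
orientation: [3.108, 0.406, 0.019]
ft_force: [0.3, -0.8, -3.5]
width: 26.0
grasp_force: 30.0
t 9.25 p [ 608.5 -221.7  302.6] th 14.9 tilt 0.79 F [ 0.25 -0.82 -3.49] w 26.0 q [-0.37  0.38  1.51 -0.    1.24  0.94]
tool units [-1.015 -6.139  0.252] turn z 2.483
9.25
9.3
9.35
9.4
```

View pics/c4.png

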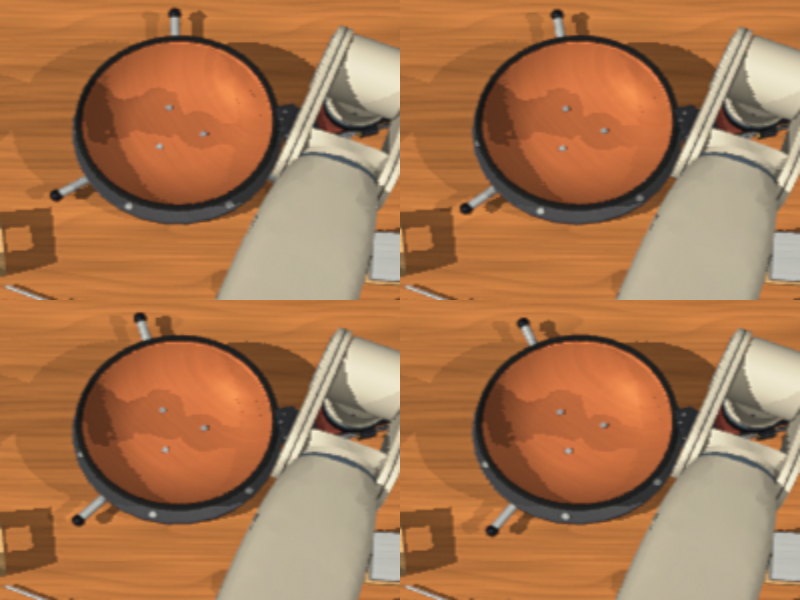

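The four frames show the table turning anticlockwise, with the balls at (174,13) and (56,195) in the first frame and (123,23) and (92,231) in the last, and the roller clear of it. Now I get the speed, and from the saved pictures which bar the saddle is tied to.

```bash
cat >> h.py <<'E'
C0=np.array([666.3,5.1])
def pts(c,P):
    m,f,V=K(c); q=P@V[:3,:3].T+V[:3,3]; return m['cx']-f*q[:,0]/q[:,2], m['cy']+f*q[:,1]/q[:,2]
def samp(im,u,v): return cv2.remap(im,u.astype(np.float32).reshape(1,-1),v.astype(np.float32).reshape(1,-1),cv2.INTER_LINEAR)[0]
def balls(im,c,rgb=True):
    # bar angle (deg, mod 120) from dark balls; im RGB
    g=cv2.blur(im.max(2).astype(np.float32),(3,3)); a=np.radians(np.arange(0,360,.5))
    P=np.c_[C0[0]+240*np.cos(a),C0[1]+240*np.sin(a),46+0*a]; d=np.clip(90-samp(g,*pts(c,P)),0,70)
    d=np.convolve(np.r_[d[-4:],d,d[:4]],np.ones(9)/9,'valid')
    s=d.reshape(3,240); return s
E
python3 - <<'E'
from h import *
ld=lambda n:cv2.imread('pics/'+n)[:,:,::-1].copy()
for i in range(4):
    s=balls(ld(f'tt{i}.png'),'top'); j=s.argmax(1); print(i,[(k*120+x/2,round(float(s[k,x]))) for k,x in enumerate(j)])
for n,c in (('top1.png','top'),('scene1.png','scene')):
    s=balls(ld(n),c); j=s.argmax(1); print(n,[(k*120+x/2,round(float(s[k,x]))) for k,x in enumerate(j)])
print([np.degrees(np.arctan2(*(ray('top',*p,46)[:2]-C0)[::-1])).round(1) for p in [(317,77.4),(291.5,83),(258,180.5),(276,200.9)]])
# saddle phase
A=[];B=[]
for n,c in (('top1.png','top'),('scene1.png','scene'),('t2.png','top'),('s2.png','scene')):
    im=ld(n); g=im[:,:,0].astype(np.float32)
    a=np.radians(np.arange(0,360,2)); rr=np.arange(138,166,.5)
    sh=[]
    for x in a:
        P=np.c_[C0[0]+rr*np.cos(x),C0[1]+rr*np.sin(x),130+0*rr]; v=samp(g,*pts(c,P))
        gr=np.gradient(cv2.GaussianBlur(v.reshape(1,-1),(0,0),3)[0]); i=gr.argmin(); sh.append((rr[i],gr[i],v[:10].mean()))
    sh=np.array(sh)
    # k: apparent radius shift per mm of height
    cam=-K(c)[2][:3,:3].T@K(c)[2][:3,3]
    d=np.c_[C0[0]+155*np.cos(a)-cam[0],C0[1]+155*np.sin(a)-cam[1]]; k=(d[:,0]*np.cos(a)+d[:,1]*np.sin(a))/(cam[2]-130)
    ok=(sh[:,1]<-2)&(sh[:,2]>60)
    M=np.c_[np.ones_like(a),np.cos(a),np.sin(a),k,k*np.cos(2*a),k*np.sin(2*a)]
    for _ in range(6):
        p=np.linalg.lstsq(M[ok],sh[ok,0],rcond=None)[0]; r=sh[:,0]-M@p; ok=ok&(abs(r)<max(2.5*np.std(r[ok]),.5))
    print(n,ok.sum(),p.round(2),'std',np.std(r[ok]).round(2),'amp',np.hypot(p[4],p[5]).round(2),'peak deg',(np.degrees(np.arctan2(p[5],p[4]))/2%180).round(1))
E
```

```text
0 [(np.float64(119.5), 24), (np.float64(121.5), 46), (np.float64(275.0), 16)]
1 [(np.float64(9.5), 19), (np.float64(129.0), 42), (np.float64(275.0), 12)]
2 [(np.float64(16.5), 20), (np.float64(136.5), 43), (np.float64(275.0), 9)]
3 [(np.float64(24.0), 18), (np.float64(144.0), 41), (np.float64(275.0), 7)]
top1.png [(np.float64(59.5), 33), (np.float64(179.5), 46), (np.float64(300.0), 56)]
scene1.png [(np.float64(59.0), 12), (np.float64(120.0), 0), (np.float64(299.5), 12)]
[np.float64(2.5), np.float64(24.2), np.float64(122.0), np.float64(144.5)]
top1.png 173 [152.92  -2.23   0.54  14.98  -4.38  -5.45] std 0.41 amp 6.99 peak deg 115.6
scene1.png 173 [150.87   7.53   6.75  18.69  -3.23  -5.02] std 0.43 amp 5.97 peak deg 118.6
t2.png 176 [152.94  -2.29   0.55  14.97  -4.4   -5.34] std 0.38 amp 6.92 peak deg 115.2
s2.png 178 [150.89   7.46   6.83  18.7   -3.71  -5.11] std 0.42 amp 6.31 peak deg 117.0
```

The fit gives a saddle amplitude of 6 mm with its peak at about 117–119°. So the first bar is the one that started at 299°, now leading the pushed bar by 120°. Speed is about 2.6 rad/s, so pressing will bring it under 2.4. I move to hover above the near side of the rim.

```bash
python3 -m jog '[[-0.145,-0.877,0,0,0,0,0],[-0.145,-0.877,0,0,0,0,0],[-0.145,-0.877,0,0,0,0,0],[-0.145,-0.877,0,0,0,0,0],[-0.145,-0.877,0,0,0,0,0],[-0.145,-0.877,0,0,0,0,0],[-0.145,-0.877,0,0,0,0,0],[0,0,0.2,0,0,0.83,0],[0,0,0.2,0,0,0.83,0],[0,0,0.1,0,0,0.82,0],[0,0,0,0,0,0,0],[0,0,0,0,0,0,0],[0,0,0,0,0,0,0]]';python3 - <<'E'
from h import *
need(506.3,5.1,282,0)
for i in range(3):
    t=ctrl.get_obs()['t']; im=snap('top',f'tu{i}.png'); s=balls(im,'top'); j=s.argmax(1); print(t,[(k*120+x/2,round(float(s[k,x]))) for k,x in enumerate(j)])
need(506.3,5.1,282,0)
E
```

```text
t: 10.75
ee_pos: [503.0, 6.9, 273.2]
orientation: [-3.142, -0.004, 0.001]
ft_force: [0.1, -0.4, -2.8]
width: 25.9
grasp_force: 30.0
t 10.75 p [503.    6.9 273.2] th 0.16 tilt 0.05 F [ 0.09 -0.43 -2.82] w 25.9 q [-0.01  0.18  1.85  0.    1.11  1.56]
tool units [ 0.083  0.044 -0.221] turn z 0.026
10.75 [(np.float64(101.5), 45), (np.float64(221.5), 37), (np.float64(342.0), 22)]
10.8 [(np.float64(108.5), 46), (np.float64(229.0), 38), (np.float64(349.0), 22)]
10.85 [(np.float64(116.0), 50), (np.float64(237.0), 45), (np.float64(356.0), 20)]
t 10.9 p [503.2   6.9 273.6] th 0.11 tilt 0.01 F [ 0.46  0.14 -3.69] w 26.0 q [-0.01  0.18  1.84  0.    1.11  1.56]
tool units [ 0.077  0.045 -0.211] turn z 0.019
```

```bash
cat >> h.py <<'E'
def H(t,ph,t0,w,dec): # saddle height offset at phi=180; ph deg first-bar angle at t0, w rad/s
    f=np.radians(ph)+w*(t-t0)-.5*dec*(t-t0)**2; return 6*np.cos(2*(np.pi-f))
def plan(zc,zcmd,L,n,ph,t0,w,dec):
    t=ctrl.get_obs()['t']; k=np.arange(1,n+1)*.1; z=zc+H(t+k+L,ph,t0,w,dec)
    d=-np.diff(np.r_[zcmd,z])/40; print('start',round(t,2),'rows',d.round(2),'endcmd',round(zcmd-40*d.round(2).sum(),2),'z',z.round(1))
E
python3 - <<'E'
from h import *
plan(270,273.5,0,14,341.7,10.75,2.53,.02)
E
```

```text
start 10.9 rows [-0.03  0.06  0.07  0.07  0.05  0.02 -0.02 -0.05 -0.07 -0.07 -0.06 -0.03
  0.01  0.04] endcmd 273.9 z [274.9 272.6 269.6 266.8 264.7 264.  264.8 266.8 269.6 272.6 274.9 276.
 275.6 273.9]
```

```bash
python3 -m jog '[[0.08,0.04,-0.03,0,0,0,0],[0,0,0.06,0,0,0,0],[0,0,0.07,0,0,0,0]]'|grep -A1 -E "^t|ee_pos|ft"; python3 -m jog '[[0,0,0.07,0,0,0,0],[0,0,0.05,0,0,0,0]]'|grep -E "^t|ee_pos|ft"; python3 -m jog '[[0,0,0.02,0,0,0,0],[0,0,-0.02,0,0,0,0]]'|grep -E "^t|ee_pos|ft"; python3 -m jog '[[0,0,-0.05,0,0,0,0],[0,0,-0.07,0,0,0,0]]'|grep -E "^t|ee_pos|ft"; python3 -m jog '[[0,0,-0.07,0,0,0,0],[0,0,-0.06,0,0,0,0]]'|grep -E "^t|ee_pos|ft"; python3 -m jog '[[0,0,-0.03,0,0,0,0],[0,0,0.01,0,0,0,0]]'|grep -E "^t|ee_pos|ft"; python3 -m jog '[[0,0,0.04,0,0,0,0]]' |grep -E "^t|ee_pos|ft"
```

```text
t: 11.2
ee_pos: [506.6, 5.3, 269.5]
orientation: [3.142, 0.002, 0.001]
ft_force: [0.1, 0.8, -3.5]
width: 26.0
t: 11.4
ee_pos: [506.1, 5.4, 264.2]
ft_force: [-0.4, 1.0, -4.0]
t: 11.6
ee_pos: [506.1, 5.4, 264.4]
ft_force: [-0.9, 0.0, -1.2]
t: 11.8
ee_pos: [506.4, 5.4, 269.7]
ft_force: [-0.3, -0.6, -4.6]
t: 12.0
ee_pos: [506.5, 5.4, 275.2]
ft_force: [-0.6, 0.8, -3.1]
t: 12.2
ee_pos: [506.5, 5.4, 275.8]
ft_force: [-0.0, -0.4, -2.7]
t: 12.3
ee_pos: [506.4, 5.4, 273.9]
ft_force: [-0.0, -0.4, -2.9]
```

The arm follows with practically no lag. I refresh the phase and start descending in step with the rim.

```bash
cat >> h.py <<'E'
def phase(n,prev=None):
    # first-bar angle from n pictures; prev=(ph,t0,w,dec) resolves the 120 deg ambiguity
    T=[];A=[]
    for i in range(n):
        t=ctrl.get_obs()['t']; s=balls(optics.get_image('top'),'top').sum(0); j=s.argmax(); w=s[(np.arange(j-8,j+9))%240]; a=(j+(w*np.arange(-8,9)).sum()/w.sum())/2
        ph,t0,om,dec=prev; pr=ph+np.degrees(om*(t-t0)-.5*dec*(t-t0)**2); a=pr+((a-pr+60)%120-60); T.append(t);A.append(a); print('t',round(t,2),'phase',round(a%360,1),'err vs model',round(a-pr,1),'score',round(float(s[j])))
    return T,A
E
python3 - <<'E'
from h import *
phase(3,(341.7,10.75,2.53,.02))
o=ctrl.get_obs(); print(o['t'],o['ee_pos'])
E
```

```text
t 12.3 phase 206.0 err vs model 1.0 score 107
t 12.35 phase 213.1 err vs model 1.0 score 106
t 12.4 phase 220.3 err vs model 1.0 score 109
12.45 [506.15384103   5.40554673 273.576834  ]
```

```bash
sed -i 's/d.round(2),/d.round(3),/; s/d.round(2).sum/d.round(3).sum/' h.py
python3 - <<'E'
from h import *
plan(np.linspace(269,256.5,10),273.9,0,10,213.1,12.35,2.505,.02)
E
```

```text
start 12.45 rows [ 0.205  0.084  0.052  0.015 -0.016 -0.036 -0.038 -0.022  0.007  0.043] endcmd 262.14 z [265.7 262.3 260.2 259.6 260.3 261.7 263.2 264.1 263.8 262.1]
```

```bash
python3 -m jog '[[0,0,0.205,0,0,0,0],[0,0,0.084,0,0,0,0],[0,0,0.052,0,0,0,0],[0,0,0.015,0,0,0,0],[0,0,-0.016,0,0,0,0],[0,0,-0.036,0,0,0,0],[0,0,-0.038,0,0,0,0],[0,0,-0.022,0,0,0,0],[0,0,0.007,0,0,0,0],[0,0,0.043,0,0,0,0]]'|grep -E "^t|ee_pos|ft"
python3 - <<'E'
from h import *
plan(np.r_[np.linspace(256,253,8),253,253],262.14,0,10,213.1,12.35,2.505,.02)
E
```

```text
t: 13.45
ee_pos: [506.5, 5.4, 262.3]
ft_force: [0.6, 0.2, -2.8]
start 13.45 rows [ 0.055  0.076  0.084  0.074  0.049  0.015 -0.02  -0.048 -0.072 -0.069] endcmd 256.38 z [259.9 256.9 253.5 250.5 248.6 248.  248.8 250.7 253.6 256.4]
```

```bash
G='^t|ee_pos|ft'; python3 -m jog '[[0,0,0.055,0,0,0,0],[0,0,0.076,0,0,0,0],[0,0,0.084,0,0,0,0],[0,0,0.074,0,0,0,0],[0,0,0.049,0,0,0,0]]'|grep -E "$G"; python3 -m jog '[[0,0,0.015,0,0,0,0],[0,0,-0.02,0,0,0,0]]'|grep -E "$G"; python3 -m jog '[[0,0,-0.048,0,0,0,0]]'|grep -E "$G"; python3 -m jog '[[0,0,-0.072,0,0,0,0]]'|grep -E "$G";python3 -m jog '[[0,0,-0.069,0,0,0,0]]'|grep -E "$G"
python3 - <<'E'
from h import *
phase(1,(213.1,12.35,2.505,.02))
E
```

```text
t: 13.95
ee_pos: [506.6, 5.4, 248.5]
ft_force: [0.6, 0.4, -1.0]
t: 14.15
ee_pos: [506.4, 5.3, 248.8]
ft_force: [0.8, -0.6, 0.3]
t: 14.25
ee_pos: [506.3, 5.3, 250.9]
ft_force: [0.6, -1.0, 0.2]
t: 14.35
ee_pos: [506.3, 5.3, 253.9]
ft_force: [0.5, -0.8, 0.4]
t: 14.45
ee_pos: [506.3, 5.4, 256.8]
ft_force: [1.1, -0.5, -0.1]
t 14.45 phase 149.8 err vs model -2.2 score 89
```

Contact force is about 3.5 N, as predicted, and the table is slowing. I press a little deeper and keep tracking.

Run:
```python
from h import *
plan(np.r_[252.5,252*np.ones(7)],256.38,0,8,149.8,14.45,2.37,.16)
```

```text
start 14.5 rows [-0.044  0.005  0.024  0.05   0.065  0.067  0.055  0.032] endcmd 246.22 z [258.1 258.  257.  255.  252.4 249.7 247.5 246.2]
```

```bash
G='^t|ee_pos|ft'; python3 -m jog '[[0,0,-0.044,0,0,0,0],[0,0,0.005,0,0,0,0],[0,0,0.024,0,0,0,0]]'|grep -E "$G"; python3 -m jog '[[0,0,0.05,0,0,0,0],[0,0,0.065,0,0,0,0]]'|grep -E "$G"; python3 -m jog '[[0,0,0.067,0,0,0,0]]'|grep -E "$G"; python3 -m jog '[[0,0,0.055,0,0,0,0]]'|grep -E "$G";python3 -m jog '[[0,0,0.032,0,0,0,0]]'|grep -E "$G"
python3 - <<'E'
from h import *
phase(1,(149.8,14.45,2.37,.16))
for w in (2.2,2.25,2.3): plan(252,246.22,0,8,149.8,14.45,w+.1,.16)
E
```

```text
t: 14.8
ee_pos: [507.1, 5.4, 257.3]
ft_force: [3.2, -1.1, 1.6]
t: 15.0
ee_pos: [507.6, 5.4, 252.6]
ft_force: [5.4, -0.3, -3.5]
t: 15.1
ee_pos: [507.1, 5.4, 249.4]
ft_force: [6.0, -0.4, -2.3]
t: 15.2
ee_pos: [506.9, 5.3, 247.0]
ft_force: [6.1, -0.5, -5.0]
t: 15.3
ee_pos: [506.8, 5.4, 245.6]
ft_force: [4.6, 0.1, -4.9]
t 15.3 phase 255.4 err vs model -6.5 score 118
start 15.35 rows [ 0.001 -0.028 -0.049 -0.06  -0.061 -0.052 -0.034 -0.011] endcmd 257.98 z [246.2 247.3 249.2 251.7 254.1 256.2 257.6 258. ]
start 15.35 rows [-0.003 -0.035 -0.054 -0.063 -0.061 -0.048 -0.027 -0.001] endcmd 257.9 z [246.4 247.7 249.9 252.4 254.9 256.8 257.8 257.9]
start 15.35 rows [-0.009 -0.041 -0.059 -0.065 -0.059 -0.042 -0.018  0.009] endcmd 257.58 z [246.6 248.2 250.6 253.2 255.6 257.3 258.  257.6]
```

The sideways force of 5–6 N with no downward contact is not right, so I look before going on.

Run:
```python
from h import *
snap('scene','s5.png'); o=ctrl.get_obs(); print(o['ft_force'],o['moment'],o['ee_pos'],o['width'])
b=cv2.imread('pics/s5.png'); print(proj('scene',(506,5,130)),proj('top',(506,5,130)))
x,y=map(int,proj('scene',(506,5,160)));
cv2.imwrite('pics/c5.png',cv2.resize(b[y-60:y+60,x-80:x+80],(800,600),interpolation=cv2.INTER_CUBIC))
```

```text
[ 4.6829218   0.70134145 -5.52602823] [ 0.19269384 -1.39914833  0.01840104] [506.66162724   5.42132382 245.52563044] 25.785274580990027
(np.float64(317.0384530241545), np.float64(196.99059803804505)) (np.float64(317.3027977321291), np.float64(187.5981487504801))
```

View pics/c5.png

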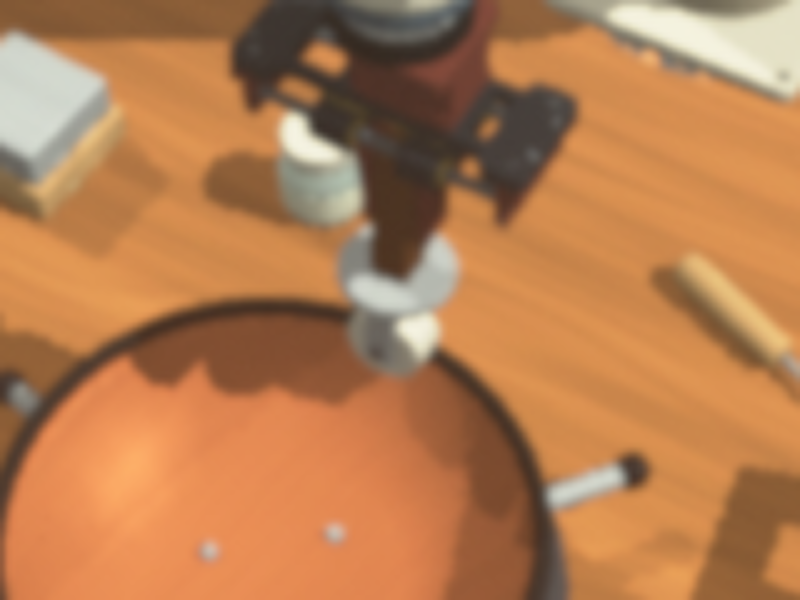

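The wheel, at about (395,345) in the crop, hangs over the inner side of the rim line instead of standing on it. I compare that with where an upright roller should project.

Run:
```python
from h import *
x,y=map(int,proj('scene',(506,5,160)))
f=lambda p:np.round([(proj('scene',p)[0]-x+80)*5,(proj('scene',p)[1]-y+60)*5],0)
for n,p in dict(collartop=(506.6,5.4,213),wheelc=(506.6,5.4,150),plate=(524.6,5.4,150),bottom=(506.6,5.4,125),rim160=(506.3,5.1,129),rimp=(506.3+8,5.1+50,129),rimm=(514,-45,129)).items(): print(n,f(p))
for dx in (0,10,20): print(dx,'collar',f((506.6+dx*.5,5.4,213)),'wheel',f((506.6+dx,5.4,150)))
```

```text
collartop [403. 253.]
wheelc [405. 313.]
plate [390. 334.]
bottom [405. 335.]
rim160 [405. 331.]
rimp [469. 375.]
rimm [330. 307.]
0 collar [403. 253.] wheel [405. 313.]
10 collar [399. 259.] wheel [397. 325.]
20 collar [395. 265.] wheel [388. 336.]
```

The roller has tilted in the pads about the closing axis, which is the weak direction for the sideways rolling force. I will lift it, put it back in the rack and regrip it turned 90°, so the pads take the sideways load. The table keeps coasting meanwhile.

```bash
python3 -m jog '[[0,0,-0.4,0,0,0,0],[0,0,-0.6,0,0,0,0],[0,0,-0.5,0,0,0,0],[-0.209,-0.986,0,0,0,0,0],[-0.209,-0.986,0,0,0,0,0],[-0.209,-0.986,0,0,0,0,0],[-0.209,-0.986,0,0,0,0,0],[-0.209,-0.986,0,0,0,0,0],[-0.209,-0.986,0,0,0,0,0],[-0.209,-0.986,0,0,0,0,0],[-0.209,-0.986,0,0,0,0,0],[-0.209,-0.986,0,0,0,0,0],[0,0,0,0,0,-0.71,0],[0,0,0,0,0,-0.7,0],[0,0,0,0,0,0,0],[0,0,0,0,0,0,0]]'|grep -E "^t|ee_p|ft|wid"
python3 - <<'E'
from h import *
need(431.3,360.3,300,8.48)
snap('scene','s6.png'); b=cv2.imread('pics/s6.png')
p0=ctrl.get_obs()['ee_pos']; zb=p0[2]-120.3
x,y=map(int,proj('scene',(*p0[:2],zb+70)))
x0,y0=x-60,y-50
f=lambda p:np.round([(proj('scene',p)[0]-x0)*6.667,(proj('scene',p)[1]-y0)*6],0)
for n,h in dict(collartop=88,wheelc=25,bottom=0).items(): print(n,[f((p0[0]+dx,p0[1],zb+h)) for dx in (0,10,20)])
b=b[y0:y0+100,x0:x0+120]
b=cv2.resize(b,(800,600),interpolation=cv2.INTER_CUBIC)
cv2.imwrite('pics/c6.png',b)
E
```

```text
t: 17.0
ee_pos: [429.7, 359.5, 305.1]
ft_force: [0.4, -0.6, -3.1]
width: 25.9
t 17.0 p [429.7 359.5 305.1] th 8.42 tilt 0.19 F [ 0.35 -0.64 -3.14] w 25.9 q [0.68 0.24 1.69 0.   1.21 2.1 ]
tool units [ 0.043 -0.013  0.128] turn z -0.009
collartop [array([416., 282.]), array([407., 299.]), array([398., 316.])]
wheelc [array([374., 357.]), array([365., 373.]), array([357., 389.])]
bottom [array([358., 384.]), array([350., 400.]), array([341., 416.])]
```

View pics/c6.png

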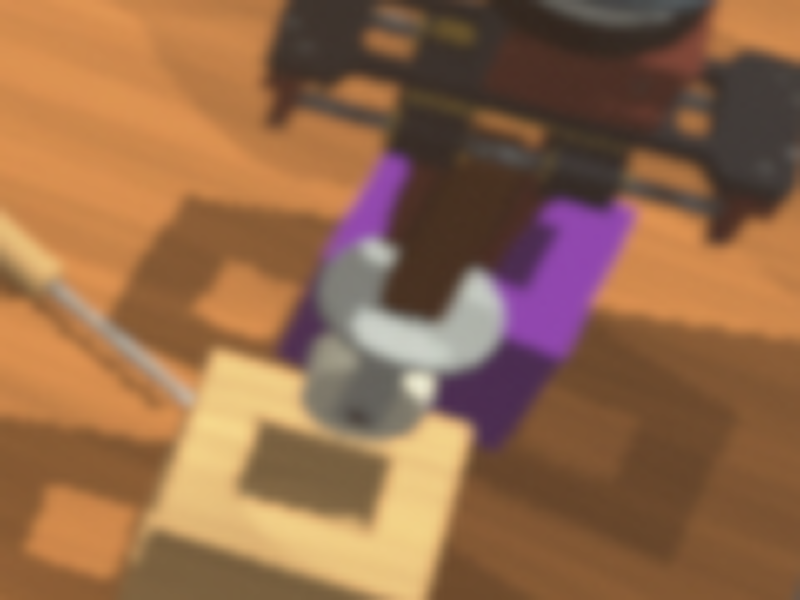

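The collar is at about (413,303) in the crop and the axle at (357,415). I calibrate this against the earlier picture of the roller hanging upright.

Run:
```python
from h import *
def px(p0,h,dx=0,dy=0,dz=0,th=0):
    return np.array(proj('scene',(p0[0]+dx,p0[1]+dy,p0[2]-120.3+h+dz)))
a=(430.9,359.4,283.6); b=(429.7,359.5,305.1)
print('c3 pred collar84',((px(a,84)-[340,100])*3.333).round(), 'plate axle th25',((px(a,25,18*.906,18*.42)-[340,100])*3.333).round())
s6=cv2.imread('pics/s6.png'); s3=cv2.imread('pics/s3.png')
# collar+fork: bright low-saturation blob near the prediction
for n,im,p in (('s3',s3,a),('s6',s6,b)):
    hsv=cv2.cvtColor(im,cv2.COLOR_BGR2HSV); m=((hsv[:,:,1]<60)&(hsv[:,:,2]>110)).astype(np.uint8)
    u,v=px(p,60).astype(int); w=np.zeros_like(m); w[v-22:v+24,u-22:u+22]=m[v-22:v+24,u-22:u+22]
    ys,xs=np.nonzero(w); print(n,'pred collar',px(p,84).round(1),'bottom',px(p,0).round(1),'blob x',xs.min(),xs.max(),'y',ys.min(),ys.max(),'mean',xs.mean().round(1),ys.mean().round(1),'rel mean',(xs.mean()-px(p,60)[0]).round(1),(ys.mean()-px(p,60)[1]).round(1),'n',len(xs))
```

```text
c3 pred collar84 [348. 358.] plate axle th25 [331. 414.]
s3 pred collar [444.5 207.5] bottom [436.6 223. ] blob x 430 458 y 197 225 mean 442.7 211.8 rel mean 0.6 -0.3 n 456
s6 pred collar [446.9 202.9] bottom [438.7 218.9] blob x 431 460 y 195 226 mean 443.9 210.5 rel mean -0.5 2.8 n 509
```

```bash
cat >> h.py <<'E'
def tiltcheck():
    im=optics.get_image('scene')[:,:,::-1].copy()
    from scipy.spatial.transform import Rotation as Ro
    o=ctrl.get_obs(); R=Ro.from_rotvec(o['orientation']).as_matrix(); g=o['ee_pos']-19*R[:,2]  # grasp point
    P=lambda h,dx=0,dy=0: np.array(proj('scene',(g[0]+dx,g[1]+dy,g[2]-139.3+h)))
    hsv=cv2.cvtColor(im,cv2.COLOR_BGR2HSV); m=((hsv[:,:,1]<60)&(hsv[:,:,2]>110)); u,v=P(60).astype(int); w=np.zeros_like(m); w[v-22:v+26,u-22:u+22]=m[v-22:v+26,u-22:u+22]
    ys,xs=np.nonzero(w); e=np.array([xs.mean(),ys.mean()])-P(60)-[.6,-.3]
    J=np.c_[P(60,10)-P(60),P(60,0,10)-P(60)]/10; s=np.linalg.solve(J,e)
    print('grasp',g.round(1),'px err',e.round(2),'offset at 80mm below grip (dx,dy)',s.round(1),'n',len(xs)); return s
E
python3 -c "
from h import *
tiltcheck()"; python3 -m jog '[[0,0,0,0,-0.6,0,0],[0,0,0,0,-0.57,0,0],[0,0,0,0,0,0,0],[0,0,0,0,0,0,0]]'|grep -E "^t|ee_p|ft|wid"; python3 -c "
from h import *
tiltcheck()
tiltcheck()
need(429,360.3,300,8.48)"
```

```text
grasp [430.3 359.7 324.7] px err [-1.09  3.02] offset at 80mm below grip (dx,dy) [10.6  0.8] n 510
t: 17.5
ee_pos: [430.9, 359.8, 305.8]
ft_force: [-0.1, 0.8, -2.4]
width: 25.6
grasp [432.8 360.2 324.8] px err [-0.44  0.7 ] offset at 80mm below grip (dx,dy) [ 2.7 -0.3] n 481
grasp [432.7 360.3 325. ] px err [-0.42  0.61] offset at 80mm below grip (dx,dy) [ 2.4 -0.3] n 485
t 17.6 p [430.4 360.  306.1] th 8.51 tilt 6.98 F [-0.71  0.41 -2.34] w 25.8 q [0.64 0.3  1.62 0.06 1.33 2.05]
tool units [-0.014 -0.013  0.156] turn z 0.005
```

```bash
python3 -m jog '[[0,0,0,0,-0.28,0,0],[0,0,0,0,0,0,0],[0,0,0,0,0,0,0]]'|grep -E "^t|ee_p|ft|wid"; python3 -c "
from h import *
tiltcheck()
need(431.3-19*.151*1,360.3+.4-.4,161.5,8.48)"
```

```text
t: 17.9
ee_pos: [430.7, 360.3, 306.2]
ft_force: [-1.0, 0.2, -3.3]
width: 25.8
grasp [433.5 360.7 324.9] px err [-0.17 -0.  ] offset at 80mm below grip (dx,dy) [ 0.2 -0.4] n 465
t 17.95 p [430.6 360.3 306.2] th 8.53 tilt 8.69 F [-0.37  0.7  -3.28] w 25.7 q [0.64 0.31 1.61 0.07 1.36 2.04]
tool units [ 0.493 -0.009  3.583] turn z 0.009
```

```bash
G='^t|ee_p|ft'; python3 -m jog '[[0.082,0,0.597,0,0,0,0],[0.082,0,0.597,0,0,0,0],[0.082,0,0.597,0,0,0,0]]'|grep -E "$G"; python3 -m jog '[[0.082,0,0.597,0,0,0,0],[0.082,0,0.597,0,0,0,0]]'|grep -E "$G"; python3 -m jog '[[0.082,0,0.597,0,0,0,0],[0,0,0,0,0,0,0]]'|grep -E "$G"; python3 -c "
from h import *
need(428.4,360.3,141.5,8.48)"
```

```text
t: 18.25
ee_pos: [429.6, 360.2, 233.4]
ft_force: [-0.3, 0.2, -3.3]
t: 18.45
ee_pos: [428.8, 360.1, 184.9]
ft_force: [-0.7, -0.4, -3.0]
t: 18.65
ee_pos: [426.6, 358.6, 158.8]
ft_force: [0.3, -1.2, -3.5]
t 18.65 p [426.6 358.6 158.8] th 8.52 tilt 9.0 F [ 0.3  -1.23 -3.5 ] w 25.8 q [0.64 0.47 1.74 0.08 1.08 2.02]
tool units [ 0.119 -0.037  0.419] turn z 0.006
```

```bash
G='^t|ee_p|ft|wid'; python3 -m jog '[[0.04,0,0.22,0,0,0,0],[0.04,0,0.22,0,0,0,0],[0,0,0,0,0,0,0]]'|grep -E "$G"; python3 -c "
from h import *
need(428.4,360.3,140.5,8.48)"
```

```text
t: 18.95
ee_pos: [429.3, 360.3, 143.7]
ft_force: [0.1, 0.6, -3.9]
width: 25.7
t 18.95 p [429.3 360.3 143.7] th 8.54 tilt 8.65 F [ 0.08  0.57 -3.89] w 25.7 q [0.64 0.49 1.74 0.08 1.04 2.01]
tool units [-0.011 -0.004  0.083] turn z 0.01
```

```bash
G='^t|ee_p|ft|wid'; python3 -m jog '[[0,0,0.08,0,0,0,0],[0,0,0,0,0,0,1],[0,0,0,0,0,0,1],[0,0,0,0,0,0,1],[0,0,0,0,0,0,1],[-0.1,0,-0.8,0,0,0,1],[-0.1,0,-0.9,0,0.5,0,1],[0,0,-0.6,0,0.95,0,1],[0,0,0,0,0,-1,1],[0,0,0,0,0,-1,1],[0,0,0,0,0,-1,1],[0,0,0,0,0,-1,1],[0,0,0,0,0,-1,1],[0,0,0,0,0,-1,1]]'|grep -E "$G"; python3 -c "
from h import *
need(431.3,360.3,240,98.5)"
```

```text
t: 20.35
ee_pos: [433.1, 360.6, 232.9]
ft_force: [0.5, -0.1, -0.1]
width: 87.4
t 20.35 p [433.1 360.6 232.9] th 44.78 tilt 0.01 F [ 0.54 -0.08 -0.08] w 87.4 q [0.67 0.32 1.76 0.   1.06 1.46]
tool units [-0.037 -0.026 -0.179] turn z -8.953
```

```bash
G='^t|ee_p|ft|wid'; python3 -m jog '[[0,0,0,0,0,-1,1],[0,0,0,0,0,-1,1],[0,0,0,0,0,-1,1],[0,0,0,0,0,-1,1],[0,0,0,0,0,-1,1],[0,0,0,0,0,-1,1],[0,0,0,0,0,-1,1],[0,0,0,0,0,-1,1],[0,0,0,0,0,-0.95,1],[0,0,0,0,0,0,1]]'|grep -E "$G"
python3 - <<'E'
from h import *
need(431.3,360.3,140.3,98.5)
snap('scene','s7.png'); phase(2,(255.4,15.3,2.2,.02))
a=cv2.imread('pics/s7.png')[190:270,395:475]; cv2.imwrite('pics/c7.png',cv2.resize(a,(560,560),interpolation=cv2.INTER_CUBIC))
E
```

```text
t: 21.35
ee_pos: [433.1, 360.6, 232.8]
ft_force: [-0.5, 0.7, 0.4]
width: 87.7
t 21.35 p [433.1 360.6 232.8] th 98.29 tilt 0.01 F [-0.46  0.69  0.43] w 87.7 q [0.67 0.32 1.76 0.   1.06 0.53]
tool units [-1.000e-03 -4.400e-02  2.312e+00] turn z -0.035
t 21.4 phase 342.2 err vs model 59.2 score 129
t 21.45 phase 347.7 err vs model 58.7 score 118
```

View pics/c7.png

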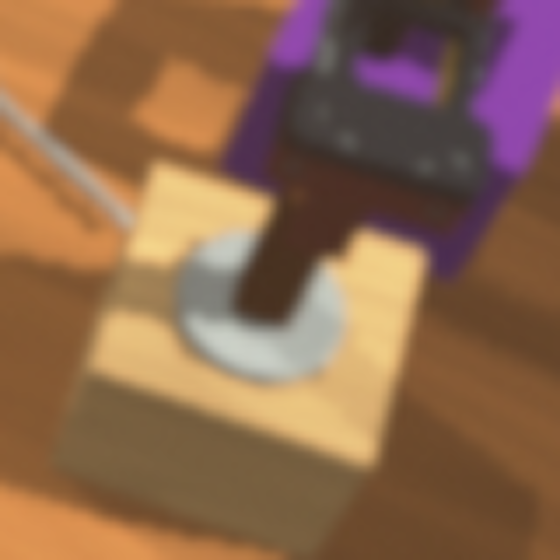

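The roller hangs upright, its collar flat on the rack at about (262,305) in the crop, with the gripper turned 90° above it. The table coasts at about 1.9 rad/s. I regrip along the roller's x.

```bash
G='^t|ee_p|ft|wid|gra'; python3 -m jog '[[0,-0.04,0.7,0,0,0,1],[0,0,0.8,0,0,0,1],[0,0,0.8,0,0,0,1],[0,0,0,0,0,0,0],[0,0,0,0,0,0,0],[0,0,0,0,0,0,0],[0,0,0,0,0,0,0],[0,0,0,0,0,0,0],[0,0,0,0,0,0,0],[0,0,0,0,0,0,0],[0,0,0,0,0,0,0],[0,0,0,0,0,0,0]]'|grep -E "$G"; python3 -c "
from h import *
need(431.3,360.3,280,98.5)"
```

```text
t: 22.7
ee_pos: [432.1, 360.6, 141.1]
ft_force: [1.0, 0.3, 1.2]
width: 25.9
grasp_force: 30.0
t 22.7 p [432.1 360.6 141.1] th 98.24 tilt 0.07 F [1.01 0.32 1.18] w 25.9 q [ 0.67  0.44  1.83 -0.    0.87  0.53]
tool units [-0.004 -0.017 -3.471] turn z -0.044
```

```bash
G='^t|ee_p|ft|wid|gra'; python3 -m jog '[[0,0,-0.4,0,0,0,0],[0,0,-0.8,0,0,0,0],[0,0,-0.8,0,0,0,0],[0,0,-0.8,0,0,0,0],[0,0,-0.8,0,0,0,0],[-0.907,0.056,0,0,0,0,0],[-0.907,0.056,0,0,0,0,0],[-0.907,0.056,0,0,0,0,0],[-0.907,0.056,0,0,0,0,0],[-0.907,0.056,0,0,0,0,0],[-0.907,0.056,0,0,0,0,0],[-0.907,0.056,0,0,0,0,0],[-0.907,0.056,0,0,0,0,0],[-0.907,0.056,0,0,0,0,0],[-0.907,0.056,0,0,0,0,0],[0,0,0.1,0,0,0.7,0],[0,0,0.1,0,0,0.67,0],[0,0,0,0,0,0,0],[0,0,0,0,0,0,0]]'|grep -E "$G"
python3 - <<'E'
from h import *
need(506.3,5.1,276,90)
T=[];A=[]
for i in range(4):
    t=ctrl.get_obs()['t']; im=snap('top',f'tv{i}.png'); T.append(t)
    s=balls(im,'top'); j=s.argmax(1); print(t,[(k*120+x/2,round(float(s[k,x]))) for k,x in enumerate(j)])
# saddle phase
c='top'; a=np.radians(np.arange(0,360,2)); rr=np.arange(138,166,.5)
cam=-K(c)[2][:3,:3].T@K(c)[2][:3,3]; d=np.c_[C0[0]+155*np.cos(a)-cam[0],C0[1]+155*np.sin(a)-cam[1]]; k=(d[:,0]*np.cos(a)+d[:,1]*np.sin(a))/(cam[2]-130)
for i in range(4):
    g=cv2.imread(f'pics/tv{i}.png')[:,:,2].astype(np.float32); sh=[]
    for x in a:
        P=np.c_[C0[0]+rr*np.cos(x),C0[1]+rr*np.sin(x),130+0*rr]; v=samp(g,*pts(c,P)); gr=np.gradient(cv2.GaussianBlur(v.reshape(1,-1),(0,0),3)[0]); q=gr.argmin(); sh.append((rr[q],gr[q],v[:10].mean()))
    sh=np.array(sh); ok=(sh[:,1]<-2)&(sh[:,2]>60)
    # known nuisance terms from the static fit; only the saddle is free
    M=np.c_[k*np.cos(2*a),k*np.sin(2*a)]; y=sh[:,0]-(152.93-2.26*np.cos(a)+.54*np.sin(a)+14.97*k)
    for _ in range(6):
        p=np.linalg.lstsq(M[ok],y[ok],rcond=None)[0]; r=y-M@p; ok=ok&(abs(r)<max(2.5*np.std(r[ok]),.5))
    print(i,ok.sum(),'amp',np.hypot(*p).round(1),'peak',(np.degrees(np.arctan2(p[1],p[0]))/2%180).round(1))
E
```

```text
t: 24.6
ee_pos: [505.2, 4.7, 276.4]
ft_force: [0.8, -0.9, -3.4]
width: 26.1
grasp_force: 30.0
t 24.6 p [505.2   4.7 276.4] th 90.13 tilt 0.09 F [ 0.84 -0.86 -3.4 ] w 26.1 q [-0.01  0.18  1.84  0.    1.12 -0.02]
tool units [0.011 0.029 0.009] turn z 0.022
24.6 [(np.float64(87.0), 43), (np.float64(207.5), 40), (np.float64(327.5), 27)]
24.65 [(np.float64(92.5), 41), (np.float64(213.0), 40), (np.float64(333.0), 28)]
24.7 [(np.float64(97.5), 43), (np.float64(218.0), 38), (np.float64(338.0), 24)]
24.75 [(np.float64(103.0), 41), (np.float64(223.5), 36), (np.float64(343.5), 24)]
0 143 amp 5.0 peak 40.2
1 140 amp 5.0 peak 45.6
2 149 amp 6.0 peak 54.1
3 147 amp 6.3 peak 56.0
```

The phase is settled by the saddle fit and by counting turns: first bar at 207.4° at t=24.6, 1.87 rad/s. I descend again in step with the rim.

Run:
```python
from h import *
print(ctrl.get_obs()['ee_pos'])
plan(np.linspace(272,257.5,9),276.4,0,9,207.4,24.6,1.87,.016)
```

```text
[505.68428298   4.8386648  276.95006982]
start 24.8 rows [ 0.183  0.088  0.072  0.053  0.032  0.014 -0.001 -0.009 -0.009] endcmd 259.48 z [269.1 265.6 262.7 260.6 259.3 258.7 258.8 259.1 259.5]
```

```bash
G='^t|ee_p|ft'; python3 -m jog '[[0.01,0.02,0.183,0,0,0,0],[0,0,0.088,0,0,0,0],[0,0,0.072,0,0,0,0],[0,0,0.053,0,0,0,0],[0,0,0.032,0,0,0,0],[0,0,0.014,0,0,0,0],[0,0,-0.001,0,0,0,0],[0,0,-0.009,0,0,0,0],[0,0,-0.009,0,0,0,0]]'|grep -E "$G"
python3 - <<'E'
from h import *
phase(2,(207.4,24.6,1.87,.016))
plan(np.r_[256.5,255.5,254.5,253.8,253.3,253.3,253.3,253.3],259.48,0,8,207.4,24.6,1.87,.016)
E
```

```text
t: 25.7
ee_pos: [506.6, 4.9, 260.1]
ft_force: [0.0, -0.2, -2.7]
t 25.7 phase 323.7 err vs model -1.0 score 107
t 25.75 phase 329.0 err vs model -1.0 score 102
start 25.8 rows [-0.058  0.008  0.028  0.041  0.052  0.051  0.055  0.052] endcmd 250.32 z [261.8 261.5 260.3 258.7 256.6 254.6 252.4 250.3]
```

Run:
```python
from h import *
plan(np.r_[256.5,255.5,254.5,253.8,253.3,253.3,253.3,253.3],259.48,0,8,329,25.75,1.845,.05)
```

```text
start 25.8 rows [-0.055  0.006  0.026  0.038  0.05   0.049  0.054  0.052] endcmd 250.68 z [261.7 261.4 260.4 258.9 256.9 254.9 252.8 250.7]
```

```bash
G='^t|ee_p|ft'; python3 -m jog '[[0,0,-0.055,0,0,0,0],[0,0,0.006,0,0,0,0],[0,0,0.026,0,0,0,0],[0,0,0.038,0,0,0,0]]'|grep -E "$G"; python3 -m jog '[[0,0,0.05,0,0,0,0]]'|grep -E "$G"; python3 -m jog '[[0,0,0.049,0,0,0,0]]'|grep -E "$G"; python3 -m jog '[[0,0,0.054,0,0,0,0]]'|grep -E "$G"; python3 -m jog '[[0,0,0.052,0,0,0,0]]'|grep -E "$G"
python3 - <<'E'
from h import *
phase(1,(329,25.75,1.845,.05))
print(ctrl.get_obs()['ft_force'])
plan(253.0,250.68,0,4,329,25.75,1.845,.05)
E
```

```text
t: 26.2
ee_pos: [506.8, 4.9, 259.6]
ft_force: [0.3, 0.2, -0.8]
t: 26.3
ee_pos: [506.8, 5.0, 257.5]
ft_force: [1.3, -0.1, 0.5]
t: 26.4
ee_pos: [506.9, 4.9, 255.5]
ft_force: [-0.1, -0.2, -0.9]
t: 26.5
ee_pos: [506.8, 5.0, 253.2]
ft_force: [-0.1, -0.7, 0.1]
t: 26.6
ee_pos: [506.8, 5.0, 251.1]
ft_force: [0.9, -0.4, 0.3]
t 26.6 phase 57.7 err vs model -0.2 score 80
[ 1.42030804  0.13160929 -2.36660543]
start 26.65 rows [ 0.067  0.021  0.002 -0.016] endcmd 247.72 z [248.  247.2 247.1 247.7]
```

Run:
```python
from h import *
plan(np.r_[252.4,252*np.ones(6)],250.68,0,7,57.7,26.6,1.80,.15)
```

```text
start 26.65 rows [ 0.082  0.031  0.003 -0.015 -0.031 -0.042 -0.049] endcmd 251.52 z [247.4 246.2 246.  246.6 247.9 249.5 251.5]
```

```bash
G='^t|ee_p|ft'; python3 -m jog '[[0,0,0.082,0,0,0,0],[0,0,0.031,0,0,0,0]]'|grep -E "$G"; python3 -m jog '[[0,0,0.003,0,0,0,0]]'|grep -E "$G"; python3 -m jog '[[0,0,-0.015,0,0,0,0]]'|grep -E "$G"; python3 -m jog '[[0,0,-0.031,0,0,0,0]]'|grep -E "$G"; python3 -m jog '[[0,0,-0.042,0,0,0,0]]'|grep -E "$G"; python3 -m jog '[[0,0,-0.049,0,0,0,0]]'|grep -E "$G"
python3 - <<'E'
from h import *
plan(252,251.52,0,7,57.7,26.6,1.80,.15)
E
```

```text
t: 26.85
ee_pos: [506.5, 4.9, 246.4]
ft_force: [1.2, 0.5, 0.8]
t: 26.95
ee_pos: [506.4, 4.9, 246.4]
ft_force: [-0.3, 0.6, 1.4]
t: 27.05
ee_pos: [506.3, 4.9, 247.0]
ft_force: [-0.8, 0.2, 2.3]
t: 27.15
ee_pos: [506.2, 4.9, 248.3]
ft_force: [-1.1, 0.4, 1.0]
t: 27.25
ee_pos: [506.0, 4.9, 250.0]
ft_force: [-0.4, -0.3, 1.0]
t: 27.35
ee_pos: [506.0, 4.9, 252.0]
ft_force: [-2.3, -1.3, 0.7]
start 27.35 rows [-0.05  -0.045 -0.036 -0.023 -0.008  0.007  0.022] endcmd 256.84 z [253.5 255.3 256.8 257.7 258.  257.7 256.8]
```

Contact is steady at about 4.5 N with little side force. I continue.

```bash
G='^t|ee_p|ft'; python3 -m jog '[[0,0,-0.05,0,0,0,0],[0,0,-0.045,0,0,0,0]]'|grep -E "$G"; python3 -m jog '[[0,0,-0.036,0,0,0,0]]'|grep -E "$G"; python3 -m jog '[[0,0,-0.023,0,0,0,0]]'|grep -E "$G"; python3 -m jog '[[0,0,-0.008,0,0,0,0]]'|grep -E "$G";  python3 - <<'E'
from h import *
phase(1,(57.7,26.6,1.80,.15))
plan(252,258.0,0,7,57.7,26.6,1.80,.15)
E
```

```text
t: 27.55
ee_pos: [506.2, 4.9, 255.9]
ft_force: [-2.0, -0.2, 0.4]
t: 27.65
ee_pos: [506.4, 5.0, 257.3]
ft_force: [-3.1, -0.8, 0.2]
t: 27.75
ee_pos: [506.5, 5.0, 258.3]
ft_force: [-1.0, -0.5, 1.1]
t: 27.85
ee_pos: [506.7, 5.0, 258.6]
ft_force: [-0.9, -0.4, 0.3]
t 27.85 phase 177.0 err vs model -2.9 score 75
start 27.9 rows [0.017 0.028 0.038 0.044 0.046 0.043 0.037] endcmd 247.88 z [257.3 256.2 254.7 252.9 251.1 249.3 247.9]
```

```bash
cat >> h.py <<'E'
def sim(f,w,T,F=4.5,I=.31,mu=.010,dt=.005):
    for _ in range(int(round(T/dt))):
        w+=dt*(-(.005+mu*F)+F*.012*np.sin(2*f))/I; f+=dt*w
    return f,w
def fitw(ph0,ph1,T,F=4.5,**k):
    from scipy.optimize import brentq
    return brentq(lambda w: np.degrees(sim(np.radians(ph0),w,T,F,**k)[0])-ph1,.3,3)
def plan2(zc,zcmd,n,ph,w,t0,F=4.5,**k):
    t=ctrl.get_obs()['t']; z=[]; zc=np.broadcast_to(zc,(n,)); ff,ww=sim(np.radians(ph),w,t-t0,F,**k) if t>t0 else (np.radians(ph),w)
    W=[]; Fs=[]
    for i in range(n):
        ff,ww=sim(ff,ww,.1,F,**k); z.append(zc[i]+6*np.cos(2*ff)); W.append(ww)
    z=np.array(z); d=-np.diff(np.r_[zcmd,z])/40
    print('start',round(t,2),'rows',d.round(3),'endcmd',round(zcmd-40*d.round(3).sum(),2),'z',z.round(1),'w',np.round(W,2),'phase end',np.degrees(ff).round(1))
E
python3 - <<'E'
from h import *
w0=fitw(57.7,177.0,1.25); f,w=sim(np.radians(57.7),w0,1.25); print(w0,w)
plan2(252,258.0,8,177.0,w,27.85)
E
```

```text
1.7802280255337057 1.500300337459609
start 27.9 rows [0.009 0.021 0.031 0.039 0.043 0.044 0.041 0.034] endcmd 247.52 z [257.7 256.8 255.6 254.  252.3 250.6 249.  247.6] w [1.48 1.47 1.47 1.47 1.47 1.47 1.47 1.47] phase end 248.7
```

```bash
G='^t|ft'; python3 -m jog '[[0,0,0.009,0,0,0,0],[0,0,0.021,0,0,0,0]]'|grep -E "$G"; python3 -m jog '[[0,0,0.031,0,0,0,0]]'|grep -E "$G"; python3 -m jog '[[0,0,0.039,0,0,0,0]]'|grep -E "$G"; python3 -m jog '[[0,0,0.043,0,0,0,0]]'|grep -E "$G"; python3 -m jog '[[0,0,0.044,0,0,0,0]]'|grep -E "$G"; python3 -m jog '[[0,0,0.041,0,0,0,0]]'|grep -E "$G"; python3 -m jog '[[0,0,0.034,0,0,0,0]]'|grep -E "$G"
python3 - <<'E'
from h import *
plan2(252,247.52,4,177.0,1.50,27.85)
E
```

```text
t: 28.1
ft_force: [0.1, 0.5, 1.1]
t: 28.2
ft_force: [0.1, 0.4, 0.5]
t: 28.3
ft_force: [-0.0, -0.8, 1.8]
t: 28.4
ft_force: [0.7, -0.1, 1.1]
t: 28.5
ft_force: [0.8, 0.3, 1.1]
t: 28.6
ft_force: [0.1, -0.6, 1.2]
t: 28.7
ft_force: [0.8, -0.0, 1.6]
start 28.7 rows [ 0.023  0.013  0.001 -0.011] endcmd 246.48 z [246.6 246.1 246.  246.5] w [1.46 1.45 1.43 1.41] phase end 281.8
```

F is about 4.6 N and steady. I take the next picture at the trough, where the slope is zero.

```bash
G='^t|ft'; python3 -m jog '[[0,0,0.023,0,0,0,0],[0,0,0.013,0,0,0,0],[0,0,0.001,0,0,0,0]]'|grep -E "$G"
python3 - <<'E'
from h import *
f,w=sim(np.radians(177.0),1.50,29.0-27.85); pr=np.degrees(f)
T,A=phase(1,(pr,29.0,w,.1)); a=A[-1]
w0=fitw(177.0,a,T[-1]-27.85); w1=sim(np.radians(177),w0,T[-1]-27.85)[1]; print('w',w,w1,a)
plan2(252,246.04,10,a,w1,T[-1])
E
```

```text
t: 29.0
ft_force: [-0.3, -0.2, 1.0]
t 29.0 phase 271.9 err vs model -1.7 score 81
w 1.4324746863118814 1.4087842588917017 271.89940976853006
start 29.05 rows [-0.016 -0.024 -0.031 -0.036 -0.038 -0.037 -0.034 -0.029 -0.024 -0.017] endcmd 257.48 z [246.7 247.6 248.9 250.3 251.8 253.3 254.7 255.8 256.8 257.5] w [1.38 1.35 1.32 1.29 1.26 1.22 1.19 1.16 1.13 1.11] phase end 347.8
```

To save speed I press lighter while the rim climbs and firmer while it falls.

Run:
```python
from h import *
zc=np.r_[252.3,252.7,252.9,np.ones(7)*253]
plan2(zc,246.04,10,271.9,1.409,29.0,F=3.7)
```

```text
start 29.05 rows [-0.024 -0.034 -0.036 -0.039 -0.038 -0.038 -0.035 -0.03  -0.024 -0.016] endcmd 258.6 z [247.  248.3 249.8 251.4 252.9 254.4 255.8 257.  257.9 258.6] w [1.38 1.36 1.34 1.31 1.28 1.25 1.23 1.2  1.18 1.16] phase end 349.3
```

```bash
G='^t|ft'; python3 -m jog '[[0,0,-0.024,0,0,0,0],[0,0,-0.034,0,0,0,0]]'|grep -E "$G"; python3 -m jog '[[0,0,-0.036,0,0,0,0]]'|grep -E "$G"; python3 -m jog '[[0,0,-0.039,0,0,0,0]]'|grep -E "$G"; python3 -m jog '[[0,0,-0.038,0,0,0,0]]'|grep -E "$G"; python3 -m jog '[[0,0,-0.038,0,0,0,0]]'|grep -E "$G"; python3 -m jog '[[0,0,-0.035,0,0,0,0]]'|grep -E "$G"; python3 -m jog '[[0,0,-0.03,0,0,0,0]]'|grep -E "$G"; python3 -m jog '[[0,0,-0.024,0,0,0,0]]'|grep -E "$G"; python3 -m jog '[[0,0,-0.016,0,0,0,0]]'|grep -E "$G"
python3 - <<'E'
from h import *
f,w=sim(np.radians(271.9),1.409,1.05,F=3.7); T,A=phase(1,(np.degrees(f),30.05,w,.1)); a=A[-1]
w0=fitw(271.9,a,T[-1]-29,F=3.7); w1=sim(np.radians(271.9),w0,T[-1]-29,F=3.7)[1]; print('w',w,w1,a)
plan2(np.r_[253,252.8,252.3,251.7,np.ones(5)*251.2],258.6,9,a,w1,T[-1],F=5)
E
```

```text
t: 29.25
ft_force: [0.1, -1.0, 0.1]
t: 29.35
ft_force: [-0.9, -0.9, 0.8]
t: 29.45
ft_force: [-1.8, -0.6, 0.0]
t: 29.55
ft_force: [-0.8, -0.1, 0.3]
t: 29.65
ft_force: [0.1, -0.6, -0.2]
t: 29.75
ft_force: [-1.8, -0.5, 0.8]
t: 29.85
ft_force: [-1.1, -0.3, -0.7]
t: 29.95
ft_force: [-1.5, -0.2, -0.0]
t: 30.05
ft_force: [0.1, 0.4, -0.7]
t 30.05 phase 348.0 err vs model -1.3 score 103
w 1.158826247954101 1.1359353958567953 348.0123385595015
start 30.1 rows [-0.009  0.006  0.02   0.029  0.032  0.024  0.028  0.03   0.032] endcmd 250.92 z [259.  258.7 257.9 256.8 255.5 254.5 253.4 252.2 250.9] w [1.1  1.08 1.07 1.06 1.06 1.05 1.05 1.05 1.06] phase end 406.4
```

Run:
```python
from h import *
plan2(np.r_[252.8,252.5,252.2,np.ones(7)*252],258.6,10,348.0,1.136,30.05,F=4.3)
```

```text
start 30.1 rows [-0.004  0.008  0.015  0.019  0.02   0.025  0.028  0.031  0.032  0.031] endcmd 250.4 z [258.8 258.4 257.8 257.1 256.3 255.3 254.1 252.9 251.6 250.4] w [1.11 1.09 1.08 1.07 1.07 1.06 1.06 1.06 1.06 1.07] phase end 412.9
```

```bash
G='^t|ft'; python3 -m jog '[[0,0,-0.004,0,0,0,0],[0,0,0.008,0,0,0,0]]'|grep -E "$G"; python3 -m jog '[[0,0,0.015,0,0,0,0]]'|grep -E "$G"; python3 -m jog '[[0,0,0.019,0,0,0,0]]'|grep -E "$G"; python3 -m jog '[[0,0,0.02,0,0,0,0]]'|grep -E "$G"; python3 -m jog '[[0,0,0.025,0,0,0,0]]'|grep -E "$G"; python3 -m jog '[[0,0,0.028,0,0,0,0]]'|grep -E "$G"; python3 -m jog '[[0,0,0.031,0,0,0,0]]'|grep -E "$G"; python3 -m jog '[[0,0,0.032,0,0,0,0]]'|grep -E "$G"; python3 -m jog '[[0,0,0.031,0,0,0,0]]'|grep -E "$G"
python3 - <<'E'
from h import *
f,w=sim(np.radians(348),1.136,1.05,F=4.3); T,A=phase(1,(np.degrees(f),31.1,w,.1)); a=A[-1]
w0=fitw(348,a,T[-1]-30.05,F=4.3); w1=sim(np.radians(348),w0,T[-1]-30.05,F=4.3)[1]; print('w',w,w1,a)
plan2(252,250.4,8,a,w1,T[-1],F=4.3)
E
```

```text
t: 30.3
ft_force: [-2.2, 0.1, 0.9]
t: 30.4
ft_force: [-0.2, -0.4, 1.2]
t: 30.5
ft_force: [0.8, -0.6, 0.1]
t: 30.6
ft_force: [0.8, -0.3, 0.3]
t: 30.7
ft_force: [0.8, 0.7, 0.9]
t: 30.8
ft_force: [0.3, 0.4, 0.2]
t: 30.9
ft_force: [0.9, -0.0, 1.4]
t: 31.0
ft_force: [1.3, 0.7, 0.0]
t: 31.1
ft_force: [-0.0, 0.3, 0.2]
t 31.1 phase 55.0 err vs model 2.1 score 80
w 1.065743233077853 1.1016819607049604 415.0154916831644
start 31.15 rows [ 0.054  0.023  0.017  0.011  0.004 -0.003 -0.009 -0.015] endcmd 247.12 z [248.2 247.3 246.6 246.2 246.  246.1 246.5 247.1] w [1.1  1.1  1.09 1.08 1.07 1.05 1.03 1.01] phase end 467.3
```

```bash
G='^t|ft'; python3 -m jog '[[0,0,0.054,0,0,0,0],[0,0,0.023,0,0,0,0]]'|grep -E "$G"; python3 -m jog '[[0,0,0.017,0,0,0,0]]'|grep -E "$G"; python3 -m jog '[[0,0,0.011,0,0,0,0]]'|grep -E "$G"; python3 -m jog '[[0,0,0.004,0,0,0,0]]'|grep -E "$G"; python3 -m jog '[[0,0,-0.003,0,0,0,0]]'|grep -E "$G"
python3 - <<'E'
from h import *
f,w=sim(np.radians(415),1.10,.65,F=4.3); T,A=phase(1,(np.degrees(f),31.75,w,.1)); a=A[-1]
w0=fitw(415,a,T[-1]-31.1,F=4.3); w1=sim(np.radians(415),w0,T[-1]-31.1,F=4.3)[1]; print('w',w,w1,a)
plan2(np.r_[252.1,252.3,252.4,np.ones(7)*252.5],246.12,10,a,(w+w1)/2,T[-1],F=4.2)
E
```

```text
t: 31.35
ft_force: [-0.2, 0.3, 1.4]
t: 31.45
ft_force: [-0.4, 0.9, 1.2]
t: 31.55
ft_force: [-0.3, 0.1, 1.7]
t: 31.65
ft_force: [-0.1, -0.7, 1.4]
t: 31.75
ft_force: [-0.5, 0.3, 1.1]
t 31.75 phase 94.8 err vs model -0.6 score 103
w 1.0484542757950206 1.0329240892263918 454.7857972572023
start 31.8 rows [-0.016 -0.021 -0.023 -0.026 -0.025 -0.026 -0.026 -0.025 -0.023 -0.021] endcmd 255.4 z [246.8 247.6 248.5 249.6 250.6 251.6 252.6 253.6 254.5 255.3] w [1.01 0.99 0.96 0.93 0.9  0.87 0.84 0.81 0.78 0.75] phase end 509.1
```

```bash
G='^t|ft'; python3 -m jog '[[0,0,-0.016,0,0,0,0],[0,0,-0.021,0,0,0,0]]'|grep -E "$G"; python3 -m jog '[[0,0,-0.023,0,0,0,0]]'|grep -E "$G"; python3 -m jog '[[0,0,-0.026,0,0,0,0]]'|grep -E "$G"; python3 -m jog '[[0,0,-0.025,0,0,0,0]]'|grep -E "$G"; python3 -m jog '[[0,0,-0.026,0,0,0,0]]'|grep -E "$G"; python3 -m jog '[[0,0,-0.026,0,0,0,0]]'|grep -E "$G";  python3 -m jog '[[0,0,-0.025,0,0,0,0]]'|grep -E "$G"; python3 -m jog '[[0,0,-0.023,0,0,0,0]]'|grep -E "$G"
python3 - <<'E'
from h import *
f,w=sim(np.radians(454.8),1.04,.95,F=4.2); T,A=phase(1,(np.degrees(f),32.7,w,.1)); a=A[-1]
w0=fitw(454.8,a,T[-1]-31.75,F=4.2); w1=sim(np.radians(454.8),w0,T[-1]-31.75,F=4.2)[1]; print('w',w,w1,a)
plan2(252.6,254.68,6,a,(w+w1)/2,T[-1],F=4)
E
```

```text
t: 32.0
ft_force: [-1.7, -0.3, 1.0]
t: 32.1
ft_force: [-0.1, -1.0, 0.7]
t: 32.2
ft_force: [-1.5, 0.4, 0.0]
t: 32.3
ft_force: [-1.1, 0.0, 0.3]
t: 32.4
ft_force: [-1.9, 0.0, 0.5]
t: 32.5
ft_force: [-2.1, -0.6, 0.5]
t: 32.6
ft_force: [-1.0, -0.6, 2.1]
t: 32.7
ft_force: [-1.5, -0.4, -0.1]
t 32.7 phase 145.5 err vs model 0.7 score 106
w 0.7764734233090229 0.7896203929430038 505.47055791915676
start 32.75 rows [-0.032 -0.017 -0.014 -0.012 -0.009 -0.007] endcmd 258.32 z [256.  256.6 257.2 257.7 258.1 258.3] w [0.74 0.71 0.69 0.67 0.64 0.62] phase end 531.4
```

```bash
G='^t|ft|ee_p'; python3 -m jog '[[0,0,-0.032,0,0,0,0],[0,0,-0.017,0,0,0,0]]'|grep -E "$G"; python3 -m jog '[[0,0,-0.014,0,0,0,0]]'|grep -E "$G"; python3 -m jog '[[0,0,-0.012,0,0,0,0]]'|grep -E "$G"; python3 -m jog '[[0,0,-0.009,0,0,0,0],[0,0,-0.007,0,0,0,0]]'|grep -E "$G"; python3 -m jog '[[0,0,-0.4,0,0,0,0],[0,0,-0.6,0,0,0,0],[0,0,0,0,0,-0.7,0],[0,0,0,0,0,-0.67,0],[0,0,0,0,0,0,0],[0,0,0,0,0,0,0]]'|grep -E "$G"
python3 - <<'E'
from h import *
need(432.1,360.6,298,98.24)
tiltcheck()
E
```

```text
t: 32.95
ee_pos: [506.7, 5.0, 257.2]
ft_force: [-1.8, -0.6, 0.1]
t: 33.05
ee_pos: [506.7, 5.0, 257.7]
ft_force: [-1.3, -0.6, 1.2]
t: 33.15
ee_pos: [506.7, 5.0, 258.2]
ft_force: [-1.5, -0.3, 0.4]
t: 33.35
ee_pos: [506.6, 5.0, 258.7]
ft_force: [-0.8, 0.5, -0.2]
t: 33.95
ee_pos: [506.3, 5.0, 298.3]
ft_force: [0.4, -0.8, -3.8]
t 33.95 p [506.3   5.  298.3] th 98.13 tilt 0.04 F [ 0.45 -0.77 -3.84] w 25.9 q [-0.01  0.16  1.81  0.    1.17 -0.16]
tool units [ 9.063e+00 -5.790e-01  9.000e-03] turn z -0.018
grasp [506.4   5.  317.3] px err [-3.77 -0.72] offset at 80mm below grip (dx,dy) [  3.2 -10.7] n 497
```

Six seconds and more of pressing are done. I go back to the rack.

```bash
G='^t|ft|ee_p'; python3 -m jog '[[0.906,-0.058,0,0,0,0,0],[0.906,-0.058,0,0,0,0,0],[0.906,-0.058,0,0,0,0,0],[0.906,-0.058,0,0,0,0,0],[0.906,-0.058,0,0,0,0,0],[0.906,-0.058,0,0,0,0,0],[0.906,-0.058,0,0,0,0,0],[0.906,-0.058,0,0,0,0,0],[0.906,-0.058,0,0,0,0,0],[0.906,-0.058,0,0,0,0,0],[0,0,0,0,0,0,0],[0,0,0,0,0,0,0]]'|grep -E "$G"
python3 - <<'E'
from h import *
tiltcheck(); tiltcheck()
need(432.1,360.6,162,98.24)
E
```

```text
t: 35.2
ee_pos: [431.2, 360.6, 298.1]
ft_force: [0.1, -1.0, -3.3]
grasp [431.4 359.8 317.2] px err [-0.44  0.68] offset at 80mm below grip (dx,dy) [ 2.6 -0.3] n 415
grasp [431.6 359.4 317.3] px err [-0.65  0.47] offset at 80mm below grip (dx,dy) [ 2.3 -1. ] n 416
t 35.3 p [431.6 359.4 298.3] th 98.19 tilt 0.06 F [ 0.32  0.76 -2.91] w 26.0 q [ 0.67  0.25  1.7  -0.    1.2   0.53]
tool units [0.03  0.019 3.408] turn z -0.008
```

```bash
G='^t|ft|ee_p'; python3 -m jog '[[0.02,0,0.57,0,0,0,0],[0,0,0.57,0,0,0,0],[0,0,0.57,0,0,0,0],[0,0,0.2,0,0,0,0]]'|grep -E "$G"; python3 -m jog '[[0,0,0.4,0,0,0,0],[0,0,0.5,0,0,0,0],[0,0,0.5,0,0,0,0],[0,0,0,0,0,0,0]]'|grep -E "$G"; python3 -c "
from h import *
need(432.1,360.6,141.5,98.24)"
```

```text
t: 35.7
ee_pos: [430.9, 358.9, 220.2]
ft_force: [0.3, 0.3, -3.3]
t: 36.1
ee_pos: [430.8, 359.4, 164.6]
ft_force: [-0.9, -0.5, -3.8]
t 36.1 p [430.8 359.4 164.6] th 98.16 tilt 0.23 F [-0.85 -0.51 -3.76] w 26.1 q [ 0.67  0.41  1.81 -0.    0.92  0.53]
tool units [0.025 0.04  0.578] turn z -0.013
```

```bash
G='^t|ft|ee_p|wid'; python3 -m jog '[[0.01,0.01,0.25,0,0,0,0],[0,0,0.25,0,0,0,0],[0,0,0,0,0,0,0],[0,0,0,0,0,0,0]]'|grep -E "$G"; python3 -c "
from h import *
need(432.1,360.6,141.1,98.24)"
```

```text
t: 36.5
ee_pos: [432.0, 361.6, 146.5]
ft_force: [-0.5, 0.5, -3.5]
width: 25.9
t 36.5 p [432.  361.6 146.5] th 98.24 tilt 0.01 F [-0.48  0.45 -3.46] w 25.9 q [ 0.68  0.43  1.82 -0.    0.88  0.53]
tool units [-0.025 -0.     0.135] turn z -0.001
```

```bash
G='^t|ft|ee_p|wid'; python3 -m jog '[[-0.02,0,0.07,0,0,0,0],[0,0,0.06,0,0,0,0],[0,0,0,0,0,0,0],[0,0,0,0,0,0,0]]'|grep -E "$G"; python3 -m jog '[[0,0,0,0,0,0,1],[0,0,0,0,0,0,1],[0,0,0,0,0,0,1],[0,0,0,0,0,0,1],[0,0,0,0,0,0,1],[0,0,0,0,0,0,1],[0,0,-0.5,0,0,0,1],[0,0,-0.9,0,0,0,1],[0,0,-1,0,0,0,1],[0,0,-1,0,0,0,1],[0,0,-0.6,0,0,0,1],[0,0,0,0,0,0,1],[0,0,0,0,0,0,1]]'|grep -E "$G"
python3 - <<'E'
from h import *
snap('scene','s8.png'); a=cv2.imread('pics/s8.png'); cv2.imwrite('pics/c8.png',cv2.resize(a[180:280,385:485],(560,560),interpolation=cv2.INTER_CUBIC)); print(ctrl.get_obs()['ft_force'])
E
```

```text
t: 36.9
ee_pos: [432.0, 360.7, 141.2]
ft_force: [-1.5, 0.5, -3.2]
width: 26.2
t: 38.2
ee_pos: [431.8, 360.6, 301.0]
ft_force: [-0.7, -0.6, -0.7]
width: 87.9
[-0.32848498 -0.8332115   0.13156945]
```

View pics/c8.png

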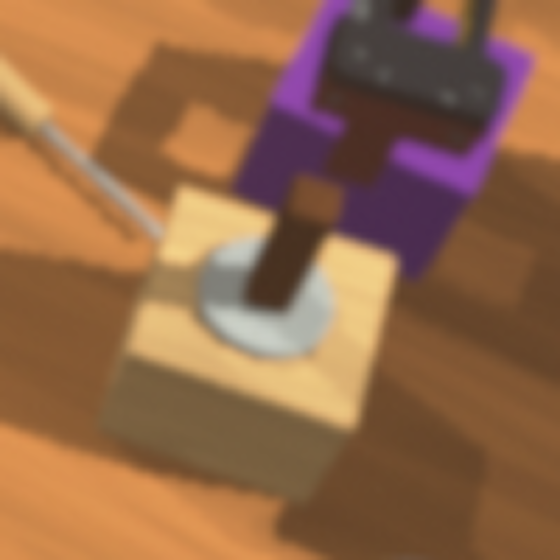

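The roller hangs upright in the pale rack, its collar flat on the top face at about (267,297) in the crop, and the open gripper is clear above it. I hand in.

```bash
python3 -c "
from h import *
print(ctrl.close_job())"
```

```text
the job is handed in; nothing more can be done
None
```

Job handed in (no verdict came back): after a first press tilted the roller in the grip and I regripped it, it held the trim at about 3–5 N by the wrist readings for some 6.5 s at an estimated 0.6–1.8 rad/s, and it now hangs upright and released in its pale rack.

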